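# Dock a rapid-test cassette and hold the reader pen on its result window

## Task

Slide the white test cassette, result-window end first and window up, fully home into the slot of the sloped reading stand and let go of it. Then take the reader pen out of its cradle and hold its sprung nose on the middle of the cassette's result window, square to the sloped face and with a light push only, so that the nose is pushed about half way in. Finish while still holding the pen there with nothing else carrying it, and leave the two bottles and the timer where they are.

Things in the scene. Friction and masses are not known exactly. Their poses are not given: they have to be found in the camera images.
- cassette: Rapid-test cassette, white flat slab 80 x 28 x 6 mm (x, y, z), about 22 g, lying face up on the bench. Origin: centre of its underside, z up. +x points to the end with the result window, which goes in first (heading within 0.7 rad of world +x). The round sample well (16 mm to -x) and the ribbed -x end stay outside: grip the long edges there.
- cassette_window (a point): Middle of the result window on the cassette's top face (a pale strip 20 x 8 mm in a grey frame with two reddish cross lines), 18 mm to +x of the cassette's centre, i.e. 22 mm from its leading end, and 6 mm above its underside. Axes as the cassette's.
- slot: Sloped head of the stand: dark blue plate, white rails, lips and back stop. Origin: channel floor, middle of the mouth, 42 mm above the bench. x runs into the slot, rising at 15 deg (heading within 0.35 rad of world +x); z square to the sloped floor. Channel 30 mm wide (cassette play 1 mm a side), 44 mm deep to the stop, 8 mm high under 3 mm lips; 23 mm stay open from above between the lips.
- slot_home (a point): Where the middle of the result window lies when the cassette is fully home: x = 22 mm, z = 6 mm in the slot's frame (beside red ticks on the rails). The cassette's origin is then at x = 4 mm, z = 0, its end against the stop, its last 36 mm outside the mouth. Rails and lips are 11 mm high; both flare open over the 8 mm in front of the mouth. Axes as the slot's.
- slot_front (a point): Front end of the tongue, a strip 16 mm wide and 5 mm thick, its top level with the channel floor, that runs out of the mouth under the cassette's middle (22 mm level, then turned down; this point is at x = -29 mm, z = -5 mm in the slot's frame). It leaves 6 mm free under each long edge of the cassette for the fingers. Axes as the slot's.
- stand: Grey base of the reading stand, 100 x 80 mm with a neck, fixed to the bench. Origin: on the bench; the slot's mouth is 36 mm to its -x and 42 mm above it; its yaw is that of the slot. The whole stand is 73 mm high.
- cradle: Grey upright charging cradle of the pen, fixed to the bench: round foot of 84 mm diameter and 12 mm high, and a cup of 52 to 46 mm diameter whose rim is 72 mm above the bench. Bore about 27 mm. Origin: on the bench, on the cup's axis.
- pen: Reader pen, about 135 g, nose down in the cradle. Origin: tip of the nose when fully out, on the axis, 22 mm above the bench at the start; z along the axis to its top. Black nose 12-14 mm diameter to z=16 mm, steel sleeve 22 mm diameter to z=50 (in the bore: lift straight up 55 mm or more), round white/grey barrel 30 mm diameter to z=150. Grip the barrel from above near z=115; any yaw.
- pen_tip (a point): Centre of the flat end of the pen's nose; moves with the nose. Axes as the pen's.
- pen_nose (a joint): How far the nose is pushed into the pen, m: 0 fully out, 0.008 at its hard stop. It starts to move at 0.8 N and takes 0.4 N more per mm (2.4 N at 4 mm, 4.0 N at 8 mm).
- amber_bottle: Bystander: amber jar of 48 mm diameter, 85 mm high. Origin: centre of its underside.
- buffer_bottle: Bystander: small white dropper bottle of 26 mm diameter, 62 mm high. Origin: centre of its underside.
- timer: Bystander: white upright timer, 24 x 70 x 70 mm. Origin: centre of its underside.
Not all that is in view belongs to the job. Of the things that look like the stand, take the one that is farthest to the robot's right at the start.

How it is judged:
By the outcome, as a careful person would: the job done as asked, in the order asked, and still so for the second after the job is handed in, while the arm keeps its last pose, push and grip.
It also fails if it takes over 67 s, if anything falls off the work surface, if the arm or the gripper's body presses on something with over 40 N, if the wrist force passes 120 N, or if a joint passes its speed limit or range.

## Robot

A 6-joint arm with a two-finger parallel gripper is mounted at the origin on the work surface. World frame = base frame: x ahead of the robot, y to its left, z up, the work surface at z = 0. Lengths are in m, angles in rad, forces in N, time in s.
With the tool pointing down it reaches from about 0.425 to 0.95 m from the base axis. Payload 3.5 kg.
Tool frame: the origin (TCP) lies at the very end of the fingers, on their centre line; the grasp point (between the pads) lies 19 mm behind it (r.tcp_to_grasp is the distance from the TCP to the grasp point, in m); z points along the fingers, y is the direction in which the jaws open and shut (so a half turn about z gives the same grasp; the last joint's range is limited). The gripper opens to 85 mm and grips with 20 to 120 N. Pads are 22 mm wide; open, the fingers measure 114 mm over their backs; the gripper's body (76 mm by 85 mm) begins 54 mm behind the grasp point. The pads swing forward as they close: fully open they stand 13 mm farther back than shut.
Start: joints at [-1.281, 0.286, 1.577, -0, 1.279, -0.15], TCP at [0.287, -0.611, 0.231] pointing down, gripper open.
Joint ranges: [-2.77, 2.77], [-0.9, 2.22], [0.21, 2.48], [-1.53, 4.67], [0.24, 2.81], [-2.84, 2.84]. Speed limits (rad/s): [2.79, 2.79, 3.14, 3.14, 3.14, 3.14].

## Interface

Orientations are given as a unit quaternion [x, y, z, w].
In Python, from cell import r, camera, camera_info, sign_off gives the robot as it stands. The module is installed in compiled form; this text tells all that it offers.
- The arm moves only by the tool jog_arm, never from a script. Its argument "commands" is a list of rows, each an object with "angular": the turn, a rotation vector about the tool's x, y, z in units of pi/2 rad (1.0 is pi/2 rad), a list of three; "dp": the shift along the tool's x, y, z in units of 0.15 m (1.0 is 0.15 m), a list of three; "grip": the opening, from -1 (shut) to 1 (fully open). A call has exactly 5 rows; each row is the pose to reach, as a shift and turn from the pose commanded when the call began, along the tool's axes at that moment; what a row does not reach only later rows make up. A row lasts 1/12 s, in which the tool goes at most 41.7 mm and 7.16 degrees, less where a joint would pass 70% of its speed; a pose out of reach is approached as far as the arm can. A call with a number of a shift or a turn outside -1 to 1 is refused whole. A call with a gripper value outside its range is refused whole. The fingers move at their own pace and stop on an object; "squeeze" is the grip in N (left out, the last holds). Time passes only in rows, so rows that repeat a pose let the fingers close, or fill a call up. It gives the time, the measured TCP pose, the force and the opening at its end, in the units of the state.
- r.read_state(): the state, without advancing time (a new reading comes with each control period).
- camera(name): name is "side" or "top" or "wrist"; returns the picture (400x640x3 uint8, blue, green, red); there is no depth.
- camera_info(name): a dict with "fx", "fy", "cx", "cy" (pixels), "k1" (the pictures are not rectified: a ray, as slopes to the right and down, at radius r is drawn at 1 + k1 r^2 times it, then the intrinsics apply), "view" (4x4, takes a point from world to camera coordinates). Camera axes: x right, y down, z forward; pixel columns grow to the right and rows downward; lengths in m; the calibration is good to about 2 mm. A picture is of the moment at which its call begins: read the wrist's pose just before it. camera_info takes no time and is no camera call; for the wrist camera it gives the pose at the moment of the call.
- sign_off(): hands the job in, once; it reports no verdict.
The state is a dict: "time_s": time; "q": joint angles; "joint_vel": joint speeds; "tau": joint torques, N m; "tcp_pos": TCP position; "tool_rot": TCP orientation; "ft_force": force on the tool from outside, world axes, zero at the start; "ft_torque": the same for the moment, N m; "width": opening from 0.0 (shut) to 1.0 (fully open).
Only numpy, scipy, OpenCV 4.12 (cv2) and the standard library are available. Lean on these libraries where they do the work, as an engineer would, in place of code of your own. Each camera call takes 0.05 s, during which the arm holds its last target.

## Working session

There is one attempt and no reset: what is moved stays moved. The work goes in short steps, Python scripts to look and compute and a tool call to move; the robot and the scene stay as the last step left them, time stands still between calls to the robot, and variables do not carry over. Pictures are saved under pics/ and viewed, and the job is handed in when it is done.

Besides the shell and the picture viewer there is one more tool, called after ">>>" as name([rows], argument=value, ...), one row to a line, values as JSON. jog_arm: Moves the arm, as the interface text tells. Its arguments: {"type":"object","properties":{"commands":{"type":"array"},"squeeze":{"type":"number"}},"required":["commands"]}

```bash
mkdir -p pics; ls
python3 - <<'E'
from cell import r,camera,camera_info
import cv2,numpy as np
s=r.read_state()
for k in s: print(k,np.round(s[k],4).tolist())
print(r.tcp_to_grasp)
for n in ["side","top","wrist"]:
    cv2.imwrite(f"pics/{n}0.png",camera(n)); i=camera_info(n); print(n,{k:(np.round(v,4).tolist()) for k,v in i.items()})
E
```

```text
pics
time_s 0.0
q [-1.281, 0.2872, 1.5782, 0.0, 1.2786, -0.15]
joint_vel [-0.0001, 0.001, 0.003, 0.0014, 0.0009, 0.0007]
tau [-0.0002, -40.5987, -29.2626, -0.0002, 0.0059, 0.0]
tcp_pos [0.2872, -0.6101, 0.2299]
tool_rot [0.9759, 0.2181, -0.0001, -0.0012]
ft_force [0.7603, -0.2088, 0.2668]
ft_torque [-0.0288, 0.0194, 0.0124]
width 1.0015
0.0187
side {'fx': 439.6594, 'fy': 439.6594, 'cx': 320.8826, 'cy': 203.5317, 'k1': -0.0336, 'view': [[-0.912, -0.4099, 0.0136, 0.4869], [-0.2138, 0.4469, -0.8686, 0.1778], [0.35, -0.7951, -0.4953, 0.9397], [0.0, 0.0, 0.0, 1.0]]}
top {'fx': 489.9361, 'fy': 489.9361, 'cx': 329.8619, 'cy': 190.8155, 'k1': -0.0778, 'view': [[0.0201, -0.9998, 0.0038, 0.0113], [-0.9994, -0.0202, -0.0267, 0.5311], [0.0268, -0.0032, -0.9996, 1.2885], [0.0, 0.0, 0.0, 1.0]]}
wrist {'fx': 343.3228, 'fy': 343.3228, 'cx': 313.5522, 'cy': 203.5772, 'k1': -0.0474, 'view': [[0.4256, -0.9049, -0.0021, -0.674], [-0.8639, -0.407, 0.2967, -0.0375], [-0.2693, -0.1245, -0.955, 0.3789], [0.0, 0.0, 0.0, 1.0]]}
```

View pics/top0.png

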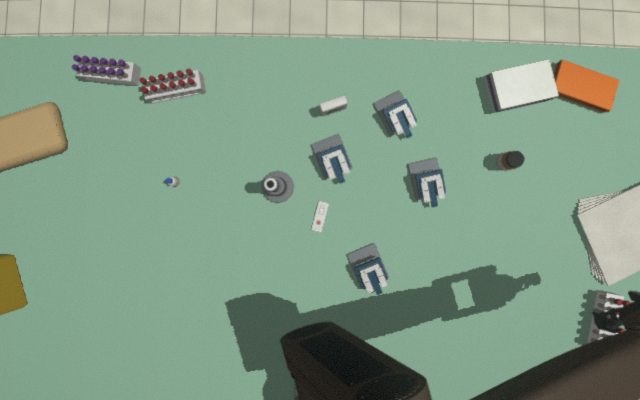

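View pics/side0.png

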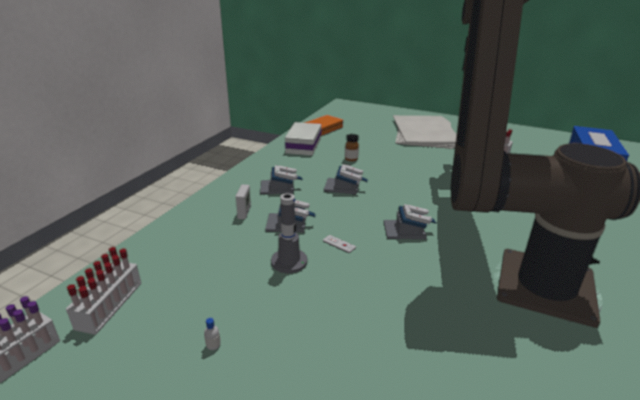

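View pics/wrist0.png

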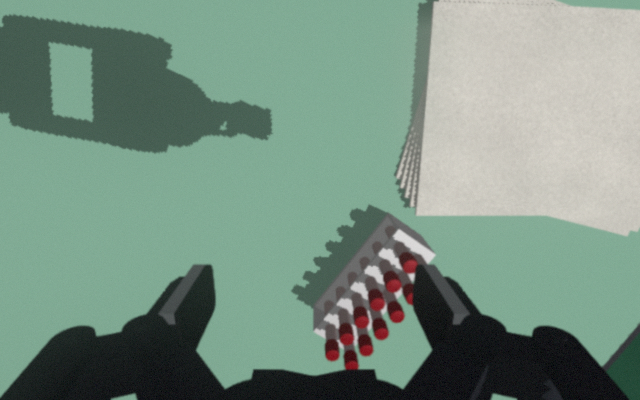

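```bash
cat > h.py <<'E'
import numpy as np,cv2
from scipy.spatial.transform import Rotation as R
def und(i,px):
    K=np.array([[i['fx'],0,i['cx']],[0,i['fy'],i['cy']],[0,0,1.]])
    return cv2.undistortPoints(np.array(px,float).reshape(-1,1,2),K,np.array([i['k1'],0,0,0,0.])).reshape(-1,2)
def rays(i,px):
    V=np.array(i['view']);s=und(i,px)
    d=np.c_[s,np.ones(len(s))]@V[:3,:3]
    o=-V[:3,:3].T@V[:3,3]
    return o,d
def onz(i,px,z):
    o,d=rays(i,px); return o+d*((z-o[2])/d[:,2])[:,None]
def onplane(i,px,p,n):
    o,d=rays(i,px); return o+d*(((np.array(p)-o)@n)/(d@n))[:,None]
def proj(i,P):
    V=np.array(i['view']);c=np.atleast_2d(P)@V[:3,:3].T+V[:3,3]
    s=c[:,:2]/c[:,2:];f=1+i['k1']*(s**2).sum(1)
    return np.c_[i['fx']*s[:,0]*f+i['cx'],i['fy']*s[:,1]*f+i['cy']]
def tri(i1,p1,i2,p2):
    o1,d1=rays(i1,[p1]);o2,d2=rays(i2,[p2]);d1=d1[0];d2=d2[0]
    t=np.linalg.lstsq(np.c_[d1,-d2],o2-o1,rcond=None)[0]
    a=o1+t[0]*d1;b=o2+t[1]*d2;return (a+b)/2,np.linalg.norm(a-b)
def rel(pos,rot,tpos,tR):
    """dp units, angular units from current pose pos,rot(quat) to target"""
    C=R.from_quat(rot)
    return C.inv().apply(np.array(tpos)-pos)/0.15,(C.inv()*tR).as_rotvec()/(np.pi/2)
E
python3 - <<'E'
from h import *
from cell import camera_info
t=camera_info("top")
for n,p,z in [("cas",(320,217),.006),("pen top",(270,184),.172),("cradle foot",(278,187),.012),("s4",(429,185),.06),("s1",(333,160),.06),("s2",(398,115),.06),("s3",(370,272),.06)]: print(n,onz(t,[p],z).round(3))
im=cv2.imread("pics/top0.png");sd=cv2.imread("pics/side0.png")
a=cv2.resize(im[150:250,240:460],None,fx=3.6,fy=3.6,interpolation=cv2.INTER_CUBIC);cv2.imwrite("pics/c1.png",a)
a=cv2.resize(sd[150:270,230:450],None,fx=3.6,fy=3.6,interpolation=cv2.INTER_CUBIC);cv2.imwrite("pics/c2.png",a)
E
```

```text
cas [[0.461 0.047 0.006]]
pen top [[0.539 0.161 0.172]]
cradle foot [[0.538 0.159 0.012]]
s4 [[ 0.549 -0.23   0.06 ]]
s1 [[0.608 0.016 0.06 ]]
s2 [[ 0.727 -0.148  0.06 ]]
s3 [[ 0.326 -0.084  0.06 ]]
```

View pics/c1.png

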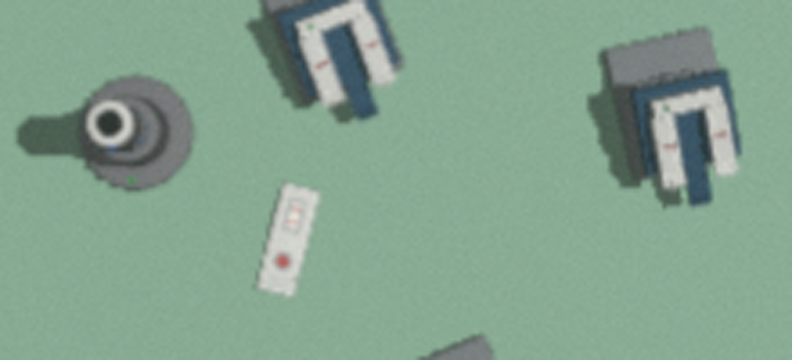

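View pics/c2.png

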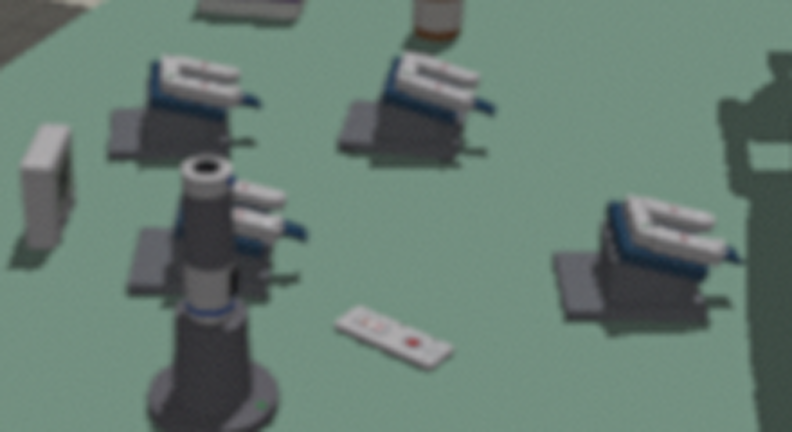

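Run:
```python
from h import *
from cell import camera_info
t=camera_info("top")
im=cv2.imread("pics/top0.png")
def wm(x0,y0,x1,y1,th=165):
    c=im[y0:y1,x0:x1];m=(c.min(2)>th).astype(np.uint8)
    k=5; big=cv2.resize(c,None,fx=8,fy=8,interpolation=cv2.INTER_CUBIC)
    return big
# cassette
x0,y0,x1,y1=305,195,336,238
big=wm(x0,y0,x1,y1); sat=big.max(2).astype(int)-big.min(2); 
m=((big[:,:,2]>170)).astype(np.uint8)
cs,_=cv2.findContours(m,cv2.RETR_EXTERNAL,cv2.CHAIN_APPROX_NONE);c=max(cs,key=cv2.contourArea)
px=c[:,0]/8.+[x0,y0]-0.44
P=onz(t,px,.006)[:,:2]
rr=cv2.minAreaRect((P*1000).astype(np.float32));print("cassette",rr)
# stand rails mask
x0,y0,x1,y1=405,150,455,212
big=wm(x0,y0,x1,y1);m=(big[:,:,2]>150).astype(np.uint8)
cs,_=cv2.findContours(m,cv2.RETR_EXTERNAL,cv2.CHAIN_APPROX_NONE);c=max(cs,key=cv2.contourArea)
px=c[:,0]/8.+[x0,y0]-0.44
# plane of rail tops: slope 15 along heading; iterate
yaw=-0.15; p=np.array([.549,-.23,.06])
b=cv2.minAreaRect((px*8).astype(np.float32));print(cv2.contourArea(c),b)
for k in range(6):
    d=np.array([np.cos(yaw),np.sin(yaw),0]); xs=np.cos(np.radians(15))*d+[0,0,np.sin(np.radians(15))]; zs=-np.sin(np.radians(15))*d+[0,0,np.cos(np.radians(15))]; ys=np.cross(zs,xs)
    # rail-top plane: passes through mouth+11mm*zs ; mouth unknown xy: mouth at z=.042
    if k==0: mouth=np.array([.53,-.23,.042])
    P=onplane(t,px,mouth+.011*zs,zs)
    u=np.c_[(P-mouth)@xs,(P-mouth)@ys]
    rr=cv2.minAreaRect((u*1000).astype(np.float32));print(rr,yaw)
    bx=cv2.boxPoints(rr); 
    a=np.radians(rr[2]); a=(a+np.pi/4)%(np.pi/2)-np.pi/4
    yaw+=a
    # extents aligned
    q=u@np.array([[np.cos(a),-np.sin(a)],[np.sin(a),np.cos(a)]])
    lo,hi=q.min(0)*1000,q.max(0)*1000;print(lo,hi,mouth)
    # from flare end x=-8 to back of stop x=~?
    mouth=mouth+ys*(lo[1]+hi[1])/2000
    if k==0: base=lo[0]
    sh=(lo[0]+8)/1000; mouth=mouth+d*sh*0.97
```

```text
cassette ((463.17755126953125, 47.18421936035156), (28.259292602539062, 80.28185272216797), 75.98283386230469)
19953.5 ((3458.941650390625, 1503.28759765625), (202.19573974609375, 174.34725952148438), 78.69007110595703)
((16.9141902923584, -8.255252838134766), (66.59395599365234, 55.55021286010742), 21.623191833496094) -0.15
[-20.6151497 -41.6823106] [45.97880435 13.86789793] [ 0.53  -0.23   0.042]
((29.602954864501953, -3.8577404022216797), (67.0494155883789, 56.36933898925781), 0.25756144523620605) 0.22739589228485638
[ -3.93939447 -32.17545059] [63.11001302 24.19388858] [ 0.51582244 -0.24192241  0.042     ]
((25.505741119384766, -0.1955108642578125), (67.11190032958984, 56.43215560913086), 0.008809255436062813) 0.2318911875304233
[ -8.05024001 -28.4155101 ] [59.06167329 28.01665533] [ 0.52055952 -0.24492249  0.042     ]
((25.55620574951172, 0.00337982177734375), (67.11138916015625, 56.43207550048828), 0.00029882483067922294) 0.2320449380424318
[ -7.99948814 -28.2127922 ] [59.11189759 28.21928437] [ 0.52055792 -0.24512778  0.042     ]
((25.555683135986328, -1.1444091796875e-05), (67.11139678955078, 56.432098388671875), 8.96474375622347e-06) 0.2320501535196138
[ -8.00001624 -28.21606494] [59.11138254 28.21603522] [ 0.52055766 -0.24512451  0.042     ]
((25.555702209472656, 0.0), (67.11140441894531, 56.432098388671875), -0.0) 0.232050309983909
[ -7.99999991 -28.21604892] [59.11139875 28.21605178] [ 0.52055765 -0.24512453  0.042     ]
```

```bash
cat > go.py <<'E'
# usage: go.py x y z psi [pitch]   tool z = -zslot for pitch=15deg ; prints dp & angular
import sys;from h import *
from cell import r
def tool(psi,pitch=0.):
    return R.from_euler('z',psi)*R.from_euler('y',-pitch)*R.from_euler('x',np.pi)
if __name__=="__main__":
    a=[float(v) for v in sys.argv[1:]]
    s=r.read_state()
    d,w=rel(s['tcp_pos'],s['tool_rot'],a[:3],tool(a[3],np.radians(a[4]) if len(a)>4 else 0))
    print("t",round(s['time_s'],2),"pos",np.round(s['tcp_pos'],4),"dp",d.round(4),"ang",w.round(4),"w",round(s['width'],3),"F",np.round(s['ft_force'],2))
E
python3 go.py .5 -.15 .2 -.245; python3 -c "
from go import *
T=tool(.232,np.radians(15));print(T.as_matrix())"
```

```text
t 0.15 pos [ 0.2873 -0.6103  0.2302] dp [ 2.5896 -2.1721  0.2063] ang [-1.20e-03  2.00e-04  4.36e-01] w 1.0 F [-0.11 -0.14 -0.65]
[[ 9.40047218e-01  2.29924399e-01  2.51884893e-01]
 [ 2.22089915e-01 -9.73208493e-01  5.95088134e-02]
 [ 2.58819045e-01  1.17961196e-16 -9.65925826e-01]]
```

>>> jog_arm([
  {"dp": [0.25,-0.2,0.02],"angular": [0,0,0.07],"grip": 1},
  {"dp": [0.45,-0.36,0.04],"angular": [0,0,0.14],"grip": 1},
  {"dp": [0.65,-0.52,0.06],"angular": [0,0,0.2],"grip": 0.4},
  {"dp": [0.85,-0.7,0.08],"angular": [0,0,0.28],"grip": 0.0},
  {"dp": [1.0,-0.85,0.1],"angular": [0,0,0.34],"grip": -0.1},
])

```text
time_s: 0.57
tcp_pos: [0.3696, -0.4287, 0.2156]
tool_rot: [0.999, -0.05, -0.0, -0.001]
ft_force: [-0.2, 0.1, -1.1]
width: 0.603
```

```bash
python3 go.py .5 -.15 .2 -.245;python3 go.py .437 .054 .13 -.245
```

```text
t 0.57 pos [ 0.3696 -0.4287  0.2156] dp [ 0.6809 -1.9346  0.1067] ang [-0.0009  0.0002  0.0928] w 0.603 F [-0.21  0.14 -1.12]
t 0.57 pos [ 0.3696 -0.4287  0.2156] dp [ 0.1284 -3.2457  0.5754] ang [-0.0009  0.0002  0.0928] w 0.603 F [-0.21  0.14 -1.12]
```

```bash
python3 go.py .44 -.24 .2 -.0
```

```text
t 0.57 pos [ 0.3696 -0.4287  0.2156] dp [ 0.3423 -1.298   0.1058] ang [-0.0009  0.0001 -0.0631] w 0.603 F [-0.21  0.14 -1.12]
```

>>> jog_arm([
  {"dp": [0.06,-0.26,0.02],"angular": [0,0,0],"grip": -0.1},
  {"dp": [0.12,-0.52,0.04],"angular": [0,0,0],"grip": -0.1},
  {"dp": [0.2,-0.76,0.06],"angular": [0,0,0],"grip": -0.1},
  {"dp": [0.26,-0.9,0.08],"angular": [0,0,0],"grip": -0.1},
  {"dp": [0.34,-1.0,0.1],"angular": [0,0,0],"grip": -0.1},
])

```text
time_s: 0.98
tcp_pos: [0.4338, -0.2842, 0.2008]
tool_rot: [0.999, -0.046, -0.0, -0.0]
ft_force: [-0.2, 0.1, -0.4]
width: 0.451
```

```bash
cat > snap.py <<'E'
import sys,json;from h import *
from cell import r,camera,camera_info
n,out=sys.argv[1],sys.argv[2]
i=camera_info(n);im=camera(n);cv2.imwrite(f"pics/{out}.png",im);json.dump({k:np.array(v).tolist() for k,v in i.items()},open(f"pics/{out}.json","w"))
E
python3 snap.py wrist w1; python3 go.py .437 .054 .13 -.245
```

```text
t 1.03 pos [ 0.4354 -0.2827  0.2003] dp [-0.1944 -2.2348  0.4749] ang [-0.0019 -0.0001  0.0978] w 0.45 F [ 0.49  1.5  -0.1 ]
```

View pics/w1.png

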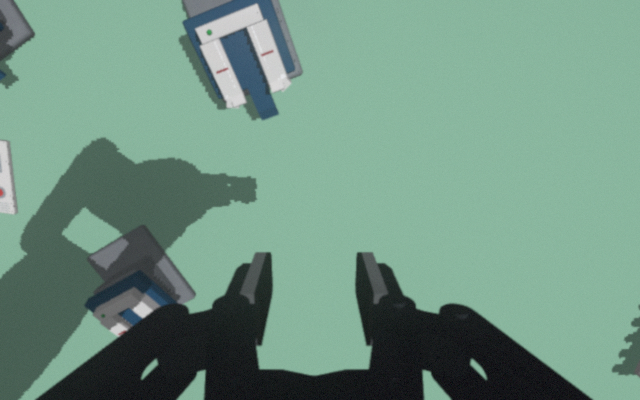

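Run:
```python
import cv2
im=cv2.imread("pics/w1.png")
cv2.imwrite("pics/w1c.png",cv2.resize(im[0:125,175:310],None,fx=4.8,fy=4.8,interpolation=cv2.INTER_CUBIC))
```

```text
(no output)
```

View pics/w1c.png

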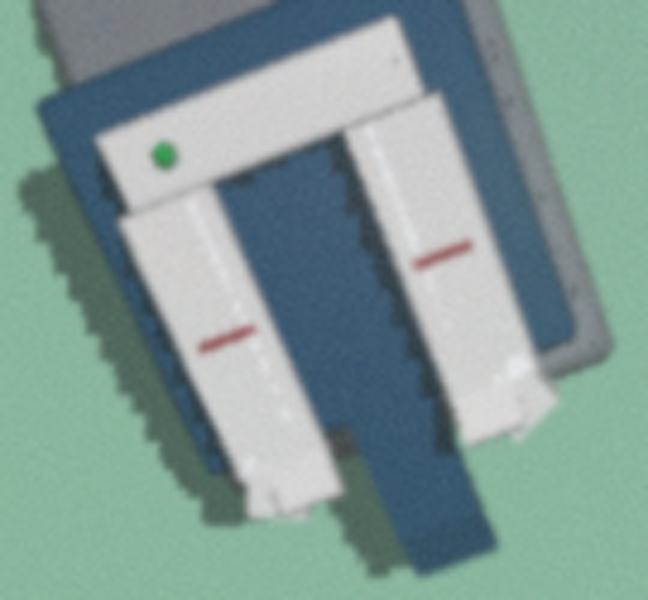

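```bash
cat > slotfit.py <<'E'
import json,sys;from h import *
def fit(name,L,Rr,edgesL=None):
    i=json.load(open(f"pics/{name}.json"))
    L=np.array(L);Rr=np.array(Rr)
    px=np.vstack([L,Rr]); yaw=.232; m=np.array([.52,-.245,.042])
    for k in range(12):
        d=np.array([np.cos(yaw),np.sin(yaw),0]);s,c=np.sin(np.radians(15)),np.cos(np.radians(15))
        xs=c*d+[0,0,s];zs=-s*d+[0,0,c];ys=np.cross(zs,xs)
        P=onplane(i,px,m+.011*zs,zs); u=np.c_[(P-m)@xs,(P-m)@ys]
        a=np.polyfit(u[:,1],u[:,0],1)[0]   # tick line should be along ys
        yaw-=a
        cen=u.mean(0)
        m=m+ys*cen[1]+d*(cen[0]-.022)/c
    return m,yaw,u
if __name__=="__main__":
    f=lambda p:np.array(p)/4.8+[175,0]-0.4
    m,y,u=fit("w1",f([(199,349),(255,328)]),f([(413,266),(471,243)]))
    print(m.round(4),y,(u*1000).round(1))
E
python3 slotfit.py
python3 - <<'E'
from h import *;import json
i=json.load(open("pics/w1.json"));V=np.array(i['view']);o=-V[:3,:3].T@V[:3,3];print(o)
E
```

```text
[ 0.5238 -0.2443  0.042 ] 0.24578351389590536 [[ 22.1  23.8]
 [ 21.9  13.9]
 [ 22.  -13.8]
 [ 22.  -23.8]]
[ 0.50998896 -0.29115888  0.34213055]
```

>>> jog_arm([
  {"dp": [0.0,-0.26,0.0],"angular": [0,0,0.02],"grip": -0.1},
  {"dp": [0.0,-0.52,0.02],"angular": [0,0,0.04],"grip": -0.1},
  {"dp": [0,-0.76,0.06],"angular": [0,0,0.06],"grip": -0.1},
  {"dp": [0,-0.95,0.08],"angular": [0,0,0.08],"grip": -0.1},
  {"dp": [0,-1.0,0.1],"angular": [0,0,0.1],"grip": -0.1},
])

```text
time_s: 1.45
tcp_pos: [0.4473, -0.1342, 0.1855]
tool_rot: [0.992, -0.125, -0.001, -0.001]
ft_force: [-0.0, -0.1, 0.1]
width: 0.449
```

```bash
python3 go.py .437 .054 .1 -.245
```

```text
t 1.45 pos [ 0.4473 -0.1342  0.1855] dp [-0.3757 -1.1978  0.5727] ang [-0.001   0.0009 -0.0031] w 0.449 F [-0.01 -0.15  0.08]
```

>>> jog_arm([
  {"dp": [-0.08,-0.25,0.1],"angular": [0,0,0],"grip": -0.1},
  {"dp": [-0.16,-0.5,0.2],"angular": [0,0,0],"grip": -0.1},
  {"dp": [-0.24,-0.75,0.3],"angular": [0,0,0],"grip": -0.1},
  {"dp": [-0.32,-0.95,0.4],"angular": [0,0,0],"grip": -0.1},
  {"dp": [-0.37,-1.0,0.45],"angular": [0,0,0],"grip": -0.1},
])

```text
time_s: 1.87
tcp_pos: [0.4293, 0.0248, 0.1167]
tool_rot: [0.992, -0.124, -0.002, -0.001]
ft_force: [0.9, -0.5, -1.1]
width: 0.449
```

```bash
python3 snap.py wrist w2; python3 go.py .437 .054 .05 -.245
```

```text
t 1.92 pos [0.4278 0.0247 0.1155] dp [ 0.0149 -0.2043  0.4364] ang [-0.0002  0.0045 -0.0014] w 0.451 F [-2.2  -0.02 -2.  ]
```

View pics/w2.png

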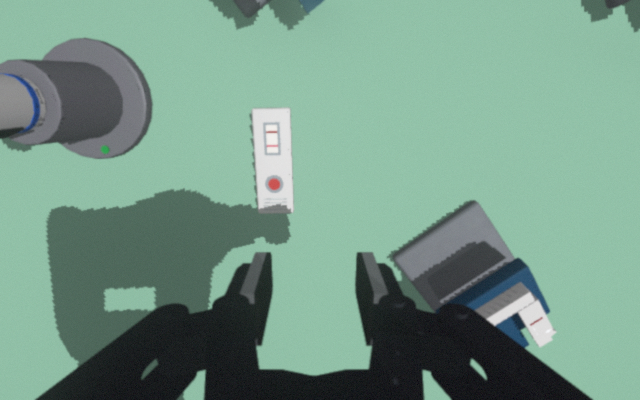

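Run:
```python
from h import *;import json
i=json.load(open("pics/w2.json"));im=cv2.imread("pics/w2.png")
m=np.zeros(im.shape[:2],np.uint8);c=im[90:225,235:305].astype(int)
mm=(c.max(2)-c.min(2)<28)&(c.max(2)>110)
m[90:225,235:305]=mm
m=cv2.morphologyEx(m,cv2.MORPH_OPEN,np.ones((3,3)))
cs,_=cv2.findContours(m,cv2.RETR_EXTERNAL,cv2.CHAIN_APPROX_NONE);c=max(cs,key=cv2.contourArea)
P=onz(i,c[:,0],.006)[:,:2];rr=cv2.minAreaRect((P*1000).astype(np.float32));print(rr)
P=onz(i,[(271,138.5),(274.5,184)],.006);print(P.round(4));d=P[0]-P[1];print(np.linalg.norm(d),np.arctan2(d[1],d[0]))
```

```text
((464.7298278808594, 47.587318420410156), (29.224708557128906, 80.99444580078125), 76.33480072021484)
[[0.4827 0.0437 0.006 ]
 [0.4493 0.0507 0.006 ]]
0.03412920529086813 -0.20645869785084356
```

```bash
python3 go.py .4383 .0538 .02 -.238
```

```text
t 1.92 pos [0.4278 0.0247 0.1155] dp [ 0.0251 -0.205   0.6363] ang [-0.0002  0.0045 -0.0059] w 0.451 F [-2.2  -0.02 -2.  ]
```

>>> jog_arm([
  {"dp": [0.025,-0.2,0.05],"angular": [0,0,-0.005],"grip": -0.1},
  {"dp": [0.025,-0.205,0.2],"angular": [0,0,-0.005],"grip": -0.1},
  {"dp": [0.025,-0.205,0.35],"angular": [0,0,-0.005],"grip": -0.1},
  {"dp": [0.025,-0.205,0.45],"angular": [0,0,-0.005],"grip": -0.1},
  {"dp": [0.025,-0.205,0.45],"angular": [0,0,-0.005],"grip": -0.1},
])

```text
time_s: 2.33
tcp_pos: [0.4406, 0.0495, 0.0486]
tool_rot: [0.993, -0.122, -0.003, 0.0]
ft_force: [-1.3, 0.7, -0.6]
width: 0.449
```

```bash
python3 snap.py wrist w3; python3 go.py .4383 .0538 .002 -.238
```

```text
t 2.38 pos [0.4419 0.0494 0.0503] dp [-0.0291 -0.0228  0.322 ] ang [ 0.0005  0.0021 -0.0041] w 0.447 F [-0.2   0.83  1.09]
```

View pics/w3.png

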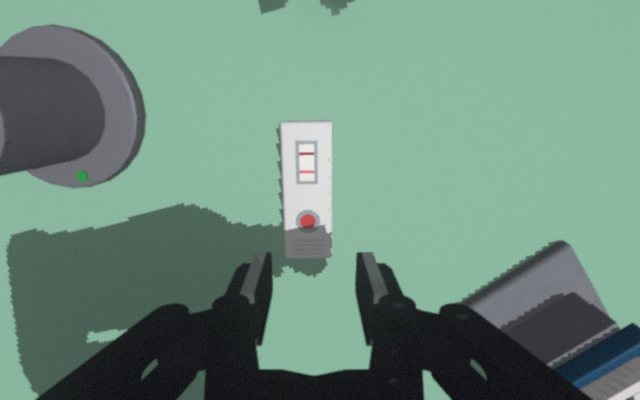

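>>> jog_arm([
  {"dp": [-0.03,-0.022,0.06],"angular": [0,0,-0.004],"grip": -0.1},
  {"dp": [-0.03,-0.022,0.13],"angular": [0,0,-0.004],"grip": -0.1},
  {"dp": [-0.03,-0.022,0.2],"angular": [0,0,-0.004],"grip": -0.1},
  {"dp": [-0.03,-0.022,0.25],"angular": [0,0,-0.004],"grip": -0.15},
  {"dp": [-0.03,-0.022,0.25],"angular": [0,0,-0.004],"grip": -0.15},
])

```text
time_s: 2.8
tcp_pos: [0.4377, 0.0546, 0.012]
tool_rot: [0.993, -0.118, -0.002, 0.0]
ft_force: [-0.7, -0.4, -0.3]
width: 0.421
```

```bash
python3 snap.py wrist w4; python3 go.py .4383 .0538 .001 -.238
```

```text
t 2.85 pos [0.4383 0.0546 0.0128] dp [0.0017 0.0053 0.0787] ang [0.0002 0.0015 0.0005] w 0.425 F [-0.39 -0.86  0.31]
```

View pics/w4.png

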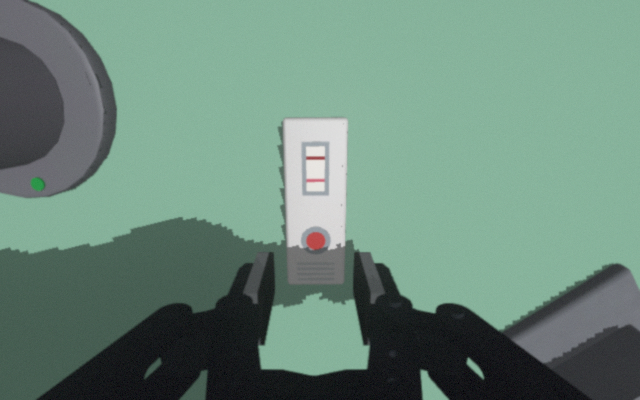

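>>> jog_arm([
  {"dp": [0,0,0.03],"angular": [0,0,0],"grip": -0.15},
  {"dp": [0,0,0.05],"angular": [0,0,0],"grip": -0.15},
  {"dp": [0,0,0.065],"angular": [0,0,0],"grip": -0.15},
  {"dp": [0,0,0.065],"angular": [0,0,0],"grip": -0.15},
  {"dp": [0,0,0.065],"angular": [0,0,0],"grip": -0.15},
])

```text
time_s: 3.27
tcp_pos: [0.4391, 0.0546, 0.0041]
tool_rot: [0.993, -0.118, -0.0, -0.0]
ft_force: [-0.7, 0.5, 0.3]
width: 0.425
```

```bash
python3 go.py .4383 .0538 .001 -.238
```

```text
t 3.27 pos [0.4391 0.0546 0.0041] dp [-0.0042  0.0065  0.0204] ang [-0.      0.      0.0005] w 0.425 F [-0.74  0.47  0.26]
```

Close, then go down a touch more first.

>>> jog_arm([
  {"dp": [0,0,0.012],"angular": [0,0,0],"grip": -0.2},
  {"dp": [0,0,0.012],"angular": [0,0,0],"grip": -0.4},
  {"dp": [0,0,0.012],"angular": [0,0,0],"grip": -0.6},
  {"dp": [0,0,0.012],"angular": [0,0,0],"grip": -0.7},
  {"dp": [0,0,0.012],"angular": [0,0,0],"grip": -0.7},
], squeeze=30)

```text
time_s: 3.68
tcp_pos: [0.4394, 0.0546, 0.0025]
tool_rot: [0.993, -0.118, 0.0, 0.0]
ft_force: [-0.2, -0.6, 1.0]
width: 0.31
```

```bash
python3 snap.py wrist w5;python3 go.py .4383 .0538 .001 -.238
```

```text
t 3.73 pos [0.4394 0.0546 0.0025] dp [-0.0056  0.0067  0.0098] ang [-0.     -0.0004  0.0005] w 0.314 F [-0.12  0.11  0.54]
```

View pics/w5.png

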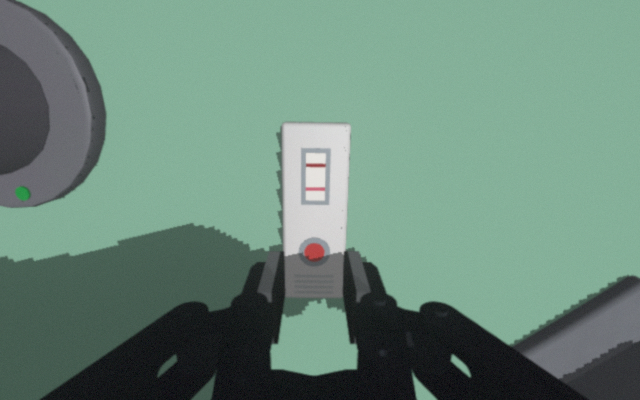

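>>> jog_arm([
  {"dp": [0,0,-0.05],"angular": [0,0,0],"grip": -0.7},
  {"dp": [0,0,-0.2],"angular": [0,0,0],"grip": -0.7},
  {"dp": [0,0,-0.4],"angular": [0,0,0],"grip": -0.7},
  {"dp": [0,0,-0.6],"angular": [0,0,0],"grip": -0.7},
  {"dp": [0,0,-0.7],"angular": [0,0,0],"grip": -0.7},
])

```text
time_s: 4.15
tcp_pos: [0.4408, 0.0545, 0.1111]
tool_rot: [0.993, -0.118, 0.003, -0.0]
ft_force: [1.1, -0.2, -0.1]
width: 0.309
```

```bash
python3 snap.py wrist w6;python3 go.py .44 -.1 .13 0; python3 snap.py side s6; python3 -c "
import cv2
im=cv2.imread('pics/s6.png');cv2.imwrite('pics/s6c.png',cv2.resize(im[130:270,250:420],None,fx=4,fy=4))"
```

```text
t 4.2 pos [0.4424 0.0544 0.1132] dp [ 0.2271  1.004  -0.111 ] ang [-1.000e-04 -6.100e-03 -1.509e-01] w 0.311 F [1.37 0.7  2.  ]
```

View pics/w6.png

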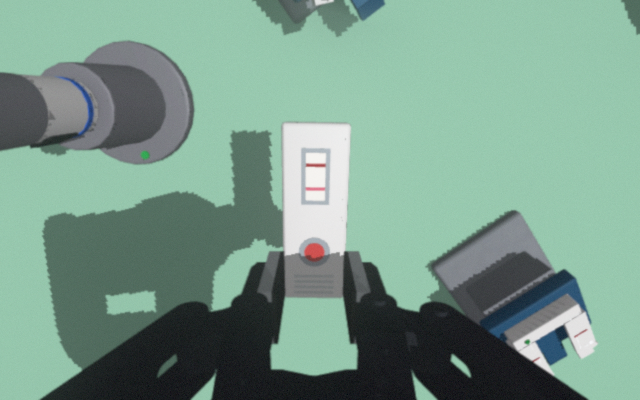

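View pics/s6c.png

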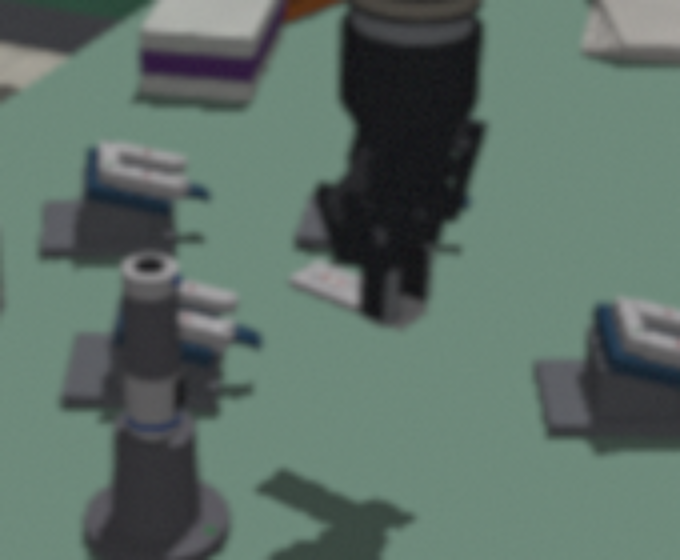

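```bash
cat > intool.py <<'E'
# wrist camera extrinsic in tool: measure at rest
from h import *;import json
from cell import r,camera_info
from go import tool
s=r.read_state();i=camera_info("wrist");V=np.array(i['view'])
T=np.eye(4);T[:3,:3]=R.from_quat(s['tool_rot']).as_matrix();T[:3,3]=s['tcp_pos']
VT=V@T   # tool->cam
np.save("VT.npy",VT);print(VT.round(4))
E
python3 intool.py
python3 - <<'E'
from h import *;import json
i=json.load(open("pics/w6.json"));i['view']=np.load("VT.npy").tolist()
px=[(283,123),(350,123),(315.5,177),(314,252),(285.5,250),(346,250)]
print((onz(i,px,-.0035)*1000).round(1))
E
```

```text
[[-2.000e-04  1.000e+00  3.000e-04  3.000e-04]
 [-9.548e-01 -1.000e-04 -2.971e-01  3.090e-02]
 [-2.971e-01 -4.000e-04  9.548e-01  1.576e-01]
 [ 0.000e+00  0.000e+00  0.000e+00  1.000e+00]]
[[ 66.6 -12.3  -3.5]
 [ 66.6  14.   -3.5]
 [ 44.9   0.5  -3.5]
 [ 11.1  -0.1  -3.5]
 [ 12.1 -12.6  -3.5]
 [ 12.1  14.   -3.5]]
```

```bash
cat > slot.py <<'E'
# slot.py x y z(mm, TCP in slot frame) [mx my yaw]
import sys;from go import *
M=np.array([.5238,-.2443,.042]);YAW=.246
def world(x,y,z):
    A=(R.from_euler('z',YAW)*R.from_euler('y',-np.radians(15)))
    return M+A.apply(np.array([x,y,z])/1000)
if __name__=="__main__":
    a=[float(v) for v in sys.argv[1:4]]
    s=r.read_state();d,w=rel(s['tcp_pos'],s['tool_rot'],world(*a),tool(YAW,np.radians(15)))
    A=(R.from_euler('z',YAW)*R.from_euler('y',-np.radians(15)))
    print("t",round(s['time_s'],2),"slotpos",(A.inv().apply(s['tcp_pos']-M)*1000).round(2),"dp",d.round(4),"ang",w.round(4),"w",round(s['width'],3),"Fslot",A.inv().apply(s['ft_force']).round(2))
E
python3 slot.py -90 0 60; python3 -c "
from slot import *
print(world(-90,0,60))"
```

```text
t 4.25 slotpos [ 11.16 309.73  68.45] dp [0.3933 2.1247 0.2298] ang [ 0.0408  0.1583 -0.3056] w 0.308 Fslot [-0.98  0.24  0.68]
[ 0.42442224 -0.26925231  0.07666184]
```

>>> jog_arm([
  {"dp": [0.04,0.22,-0.05],"angular": [0.0,0.02,-0.05],"grip": -0.7},
  {"dp": [0.08,0.45,-0.05],"angular": [0.01,0.04,-0.09],"grip": -0.7},
  {"dp": [0.12,0.7,-0.05],"angular": [0.02,0.08,-0.15],"grip": -0.7},
  {"dp": [0.18,0.9,-0.05],"angular": [0.03,0.11,-0.21],"grip": -0.7},
  {"dp": [0.2,1.0,-0.05],"angular": [0.035,0.14,-0.27],"grip": -0.7},
])

```text
time_s: 4.67
tcp_pos: [0.4323, -0.0922, 0.1133]
tool_rot: [0.993, 0.069, 0.098, -0.015]
ft_force: [0.4, 0.1, -0.7]
width: 0.316
```

```bash
python3 slot.py -90 0 60; python3 go.py .42 -.27 .1 .246
```

```text
t 4.67 slotpos [-31.48 169.8   82.26] dp [-0.2578  1.165   0.179 ] ang [ 0.0056  0.0403 -0.0675] w 0.316 Fslot [ 0.2   0.01 -0.81]
t 4.67 pos [ 0.4323 -0.0922  0.1133] dp [-0.2565  1.1633  0.0206] ang [-0.0033 -0.1263 -0.0678] w 0.316 F [ 0.39  0.1  -0.73]
```

>>> jog_arm([
  {"dp": [-0.05,0.22,0.0],"angular": [0.0,0.01,-0.01],"grip": -0.7},
  {"dp": [-0.1,0.45,0.05],"angular": [0.002,0.02,-0.03],"grip": -0.7},
  {"dp": [-0.15,0.7,0.08],"angular": [0.004,0.03,-0.05],"grip": -0.7},
  {"dp": [-0.2,0.9,0.12],"angular": [0.005,0.04,-0.065],"grip": -0.7},
  {"dp": [-0.25,1.0,0.15],"angular": [0.005,0.04,-0.068],"grip": -0.7},
])

```text
time_s: 5.08
tcp_pos: [0.4207, -0.2464, 0.0812]
tool_rot: [0.984, 0.119, 0.129, -0.015]
ft_force: [0.3, 1.1, 0.1]
width: 0.31
```

```bash
python3 slot.py -90 0 30
```

```text
t 5.08 slotpos [-86.98  23.11  63.87] dp [-0.0191  0.1537  0.2261] ang [ 0.0012  0.001  -0.003 ] w 0.31 Fslot [ 0.53  1.02 -0.05]
```

>>> jog_arm([
  {"dp": [-0.02,0.1,0.05],"angular": [0.001,0.001,-0.003],"grip": -0.7},
  {"dp": [-0.02,0.14,0.12],"angular": [0.001,0.001,-0.003],"grip": -0.7},
  {"dp": [-0.02,0.154,0.18],"angular": [0.001,0.001,-0.003],"grip": -0.7},
  {"dp": [-0.02,0.154,0.226],"angular": [0.001,0.001,-0.003],"grip": -0.7},
  {"dp": [-0.02,0.154,0.226],"angular": [0.001,0.001,-0.003],"grip": -0.7},
])

```text
time_s: 5.5
tcp_pos: [0.4318, -0.2625, 0.0467]
tool_rot: [0.984, 0.123, 0.128, -0.018]
ft_force: [0.3, 0.6, -0.6]
width: 0.314
```

```bash
python3 snap.py wrist w7; python3 slot.py -90 0 3.5;  python3 intool.py
```

```text
t 5.55 slotpos [-88.65   4.33  29.62] dp [-0.0089  0.0295  0.1741] ang [-0.0023  0.0007  0.0017] w 0.311 Fslot [ 0.24  0.38 -0.66]
[[-3.000e-04  1.000e+00  2.000e-04  1.000e-04]
 [-9.549e-01 -2.000e-04 -2.970e-01  3.070e-02]
 [-2.970e-01 -3.000e-04  9.549e-01  1.575e-01]
 [ 0.000e+00  0.000e+00  0.000e+00  1.000e+00]]
```

View pics/w7.png

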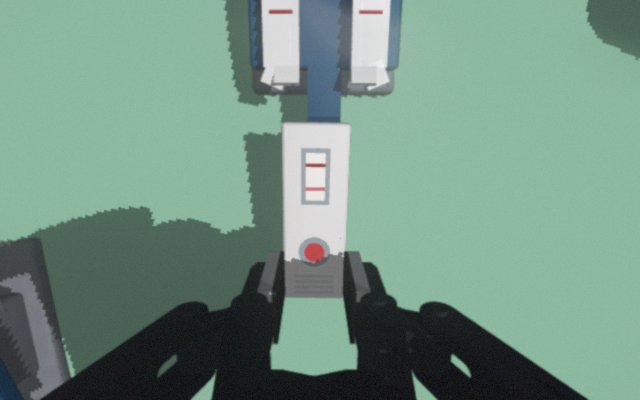

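```bash
python3 - <<'E'
from h import *;import json
from slotfit import fit
im=cv2.imread("pics/w7.png").astype(int)
c=im[0:60,255:400];m=(c[:,:,2]-c[:,:,1]>50)
ys,xs=np.nonzero(m);xs=xs+255
for lo,hi in((255,320),(320,400)):
    k=(xs>lo)&(xs<hi);print(xs[k].min(),xs[k].max(),xs[k].mean(),ys[k].mean(),np.polyfit(xs[k],ys[k],1)[0])
L=np.c_[xs,ys][xs<320];Q=np.c_[xs,ys][xs>320]
mth,yaw,u=fit("w7",L,Q);print(mth.round(4),yaw, u[:,1].min(),u[:,1].max())
i=json.load(open("pics/w7.json"));i['view']=np.load("VT.npy").tolist()
# rail inner edges? cassette in tool
print((onz(i,[(315.5,177),(314,252)],-.0035)*1000).round(1))
E
python3 -c "
import cv2
im=cv2.imread('pics/w7.png');cv2.imwrite('pics/w7c.png',cv2.resize(im[0:270,235:405],None,fx=2.2*1.5,fy=2.2,interpolation=cv2.INTER_CUBIC))"
```

```text
270 291 280.33846153846156 11.015384615384615 0.004189944134078503
360 381 370.5 11.5 6.842477457303755e-17
[ 0.5225 -0.2407  0.042 ] 0.24315907837508732 -0.026880450552429595 0.01955282674322182
[[44.7  0.7 -3.5]
 [10.9  0.1 -3.5]]
```

View pics/w7c.png

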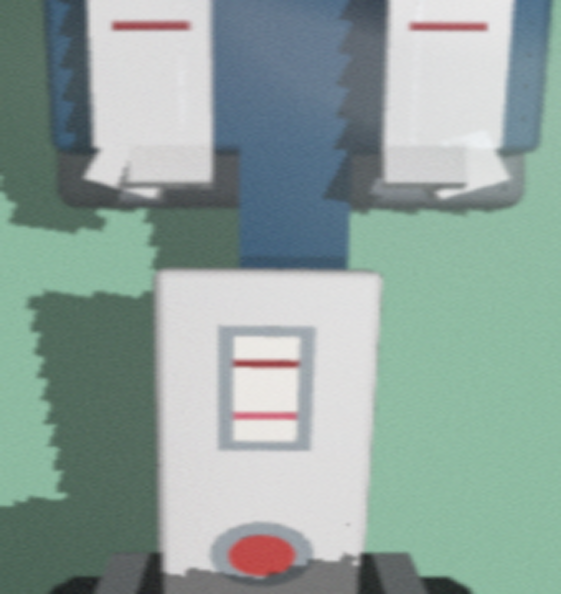

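```bash
sed -i 's/.5238,-.2443/.5235,-.2443/;s/YAW=.246/YAW=.244/' slot.py; python3 slot.py -88 0.2 4
```

```text
t 5.55 slotpos [-88.38   4.07  29.55] dp [0.0026 0.0265 0.1702] ang [-0.0027  0.0007  0.0029] w 0.311 Fslot [ 0.24  0.38 -0.66]
```

>>> jog_arm([
  {"dp": [0.002,0.02,0.05],"angular": [-0.0027,0.0007,0.003],"grip": -0.7},
  {"dp": [0.002,0.026,0.1],"angular": [-0.0027,0.0007,0.003],"grip": -0.7},
  {"dp": [0.002,0.026,0.15],"angular": [-0.0027,0.0007,0.003],"grip": -0.7},
  {"dp": [0.002,0.026,0.17],"angular": [-0.0027,0.0007,0.003],"grip": -0.7},
  {"dp": [0.002,0.026,0.17],"angular": [-0.0027,0.0007,0.003],"grip": -0.7},
])

```text
time_s: 5.97
tcp_pos: [0.4404, -0.2658, 0.0238]
tool_rot: [0.984, 0.12, 0.13, -0.015]
ft_force: [0.2, -0.7, -0.5]
width: 0.309
```

```bash
python3 snap.py wrist w8; python3 slot.py -74 0.2 4; python3 -c "
import cv2
im=cv2.imread('pics/w8.png');cv2.imwrite('pics/w8c.png',cv2.resize(im[0:270,215:425],None,fx=3,fy=2.2,interpolation=cv2.INTER_CUBIC))"
```

```text
t 6.02 slotpos [-87.44  -1.18   5.04] dp [ 0.0896 -0.0092  0.007 ] ang [ 0.0016 -0.0007 -0.    ] w 0.31 Fslot [-0.54 -1.14 -0.14]
```

View pics/w8c.png

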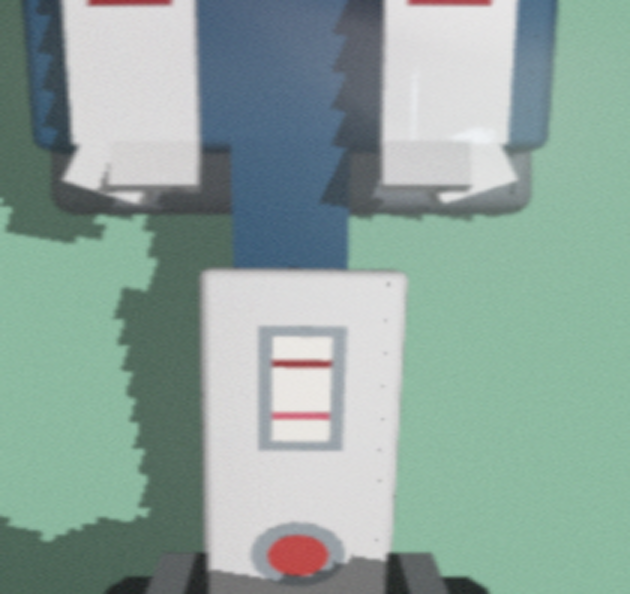

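>>> jog_arm([
  {"dp": [0,0,0],"angular": [0,0,0],"grip": -0.7},
  {"dp": [0,0,0],"angular": [0,0,0],"grip": -0.7},
  {"dp": [0,0,0],"angular": [0,0,0],"grip": -0.7},
  {"dp": [0,0,0],"angular": [0,0,0],"grip": -0.7},
  {"dp": [0,0,0],"angular": [0,0,0],"grip": -0.7},
])

```text
time_s: 6.43
tcp_pos: [0.4408, -0.2669, 0.0251]
tool_rot: [0.984, 0.12, 0.131, -0.014]
ft_force: [-0.5, 1.0, 0.2]
width: 0.312
```

```bash
python3 snap.py wrist w9; python3 slot.py -74 0.2 4;python3 - <<'E'
from h import *;import json
im=cv2.imread("pics/w9.png").astype(int)
i=json.load(open("pics/w9.json"));i['view']=np.load("VT.npy").tolist()
c=im[0:20,235:410];m=(c[:,:,2]-c[:,:,1]>50);y,x=np.nonzero(m);x=x+235
print(np.unique(y),[ (x[(x<320)].min(),x[x<320].max()),(x[x>320].min(),x[x>320].max())])
def row(yy,lo,hi,f):
    g=[k for k in range(lo,hi) if f(im[yy,k])];return min(g),max(g)
blue=lambda p:p[0]-p[2]>40
for yy in (100,108,116): 
    b=row(yy,270,345,blue);print("tongue",yy,b,(onz(i,[((b[0]+b[1])/2,yy)],-.0035+.010)*1000).round(2))
gr=lambda p:abs(p[0]-p[2])<40 and p[1]<190 and p[1]>120
for yy in (160,177,190):
    b=row(yy,295,335,lambda p:p[0]>p[2]+8 and p[1]<190 );print("frame",yy,b,(onz(i,[((b[0]+b[1])/2,yy)],-.0035)*1000).round(2))
E
```

```text
t 6.48 slotpos [-87.15  -1.9    5.85] dp [ 0.0876 -0.0141  0.0125] ang [ 0.0027 -0.0013 -0.0001] w 0.308 Fslot [-0.43  1.16 -0.83]
[0 1 2 3 4] [(np.int64(242), np.int64(268)), (np.int64(348), np.int64(374))]
tongue 100 (290, 327) [[74.99 -2.14  6.5 ]]
tongue 108 (290, 327) [[71.78 -2.15  6.5 ]]
tongue 116 (291, 327) [[68.53 -1.95  6.5 ]]
frame 160 (301, 329) [[51.69  0.54 -3.5 ]]
frame 177 (302, 329) [[44.65  0.75 -3.5 ]]
frame 190 (301, 328) [[39.13  0.34 -3.5 ]]
```

>>> jog_arm([
  {"dp": [0,-0.0167,0.0155],"angular": [0.0027,-0.0013,0],"grip": -0.7},
  {"dp": [0.02,-0.0167,0.0155],"angular": [0.0027,-0.0013,0],"grip": -0.7},
  {"dp": [0.04,-0.0167,0.0155],"angular": [0.0027,-0.0013,0],"grip": -0.7},
  {"dp": [0.06,-0.0167,0.0155],"angular": [0.0027,-0.0013,0],"grip": -0.7},
  {"dp": [0.06,-0.0167,0.0155],"angular": [0.0027,-0.0013,0],"grip": -0.7},
])

```text
time_s: 6.9
tcp_pos: [0.4499, -0.2621, 0.0254]
tool_rot: [0.984, 0.121, 0.13, -0.016]
ft_force: [0.2, 0.4, -0.6]
width: 0.308
```

>>> jog_arm([
  {"dp": [0,0,0],"angular": [0,0,0],"grip": -0.7},
  {"dp": [0,0,0],"angular": [0,0,0],"grip": -0.7},
  {"dp": [0,0,0],"angular": [0,0,0],"grip": -0.7},
  {"dp": [0,0,0],"angular": [0,0,0],"grip": -0.7},
  {"dp": [0,0,0],"angular": [0,0,0],"grip": -0.7},
])

```text
time_s: 7.32
tcp_pos: [0.4491, -0.2621, 0.0249]
tool_rot: [0.984, 0.121, 0.129, -0.016]
ft_force: [1.0, 0.2, -0.6]
width: 0.309
```

```bash
python3 snap.py wrist w10; python3 slot.py -60 0.6 3.5; python3 -c "
import cv2
im=cv2.imread('pics/w10.png');cv2.imwrite('pics/w10c.png',cv2.resize(im[0:270,215:425],None,fx=3,fy=2.2,interpolation=cv2.INTER_CUBIC))"
```

```text
t 7.37 slotpos [-78.31   0.74   3.32] dp [ 0.1221  0.0009 -0.0013] ang [-0.0003  0.0002 -0.0002] w 0.31 Fslot [ 0.15 -0.27 -0.98]
```

View pics/w10c.png

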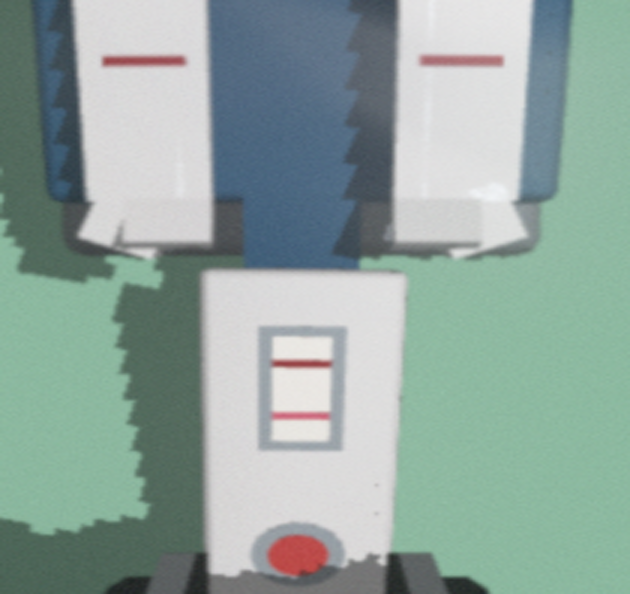

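>>> jog_arm([
  {"dp": [0.03,0,0],"angular": [0,0,0],"grip": -0.7},
  {"dp": [0.07,0,0],"angular": [0,0,0],"grip": -0.7},
  {"dp": [0.11,0,0],"angular": [0,0,0],"grip": -0.7},
  {"dp": [0.14,0,0],"angular": [0,0,0],"grip": -0.7},
  {"dp": [0.14,0,0],"angular": [0,0,0],"grip": -0.7},
])

```text
time_s: 7.78
tcp_pos: [0.4701, -0.2573, 0.0311]
tool_rot: [0.984, 0.121, 0.13, -0.016]
ft_force: [0.1, -0.6, -0.1]
width: 0.311
```

```bash
python3 snap.py wrist w11; python3 slot.py -22.5 0.6 3.5; python3 -c "
import cv2
im=cv2.imread('pics/w11.png');cv2.imwrite('pics/w11c.png',cv2.resize(im[0:270,215:425],None,fx=3,fy=2.2,interpolation=cv2.INTER_CUBIC))"
```

```text
t 7.83 slotpos [-56.41   0.57   3.47] dp [ 2.26e-01  0.00e+00 -1.00e-04] ang [ 0.     -0.0001  0.0006] w 0.311 Fslot [-0.43  0.51 -1.09]
```

View pics/w11c.png

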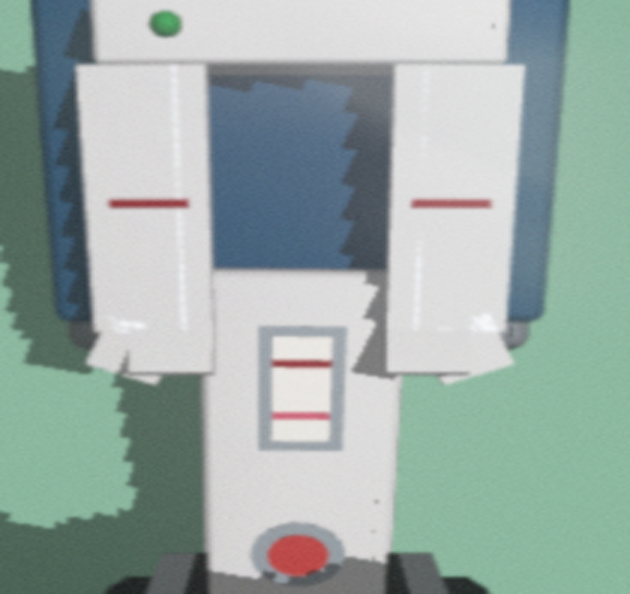

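>>> jog_arm([
  {"dp": [0.04,0,0],"angular": [0,0,0],"grip": -0.7},
  {"dp": [0.08,0,0],"angular": [0,0,0],"grip": -0.7},
  {"dp": [0.12,0,0],"angular": [0,0,0],"grip": -0.7},
  {"dp": [0.16,0,0],"angular": [0,0,0],"grip": -0.7},
  {"dp": [0.18,0,0],"angular": [0,0,0],"grip": -0.7},
])

```text
time_s: 8.25
tcp_pos: [0.4952, -0.2508, 0.0379]
tool_rot: [0.984, 0.121, 0.13, -0.016]
ft_force: [-0.1, -0.6, 0.3]
width: 0.309
```

```bash
python3 slot.py -22.5 0.6 3.5
```

```text
t 8.25 slotpos [-29.11   0.49   3.52] dp [ 0.0441 -0.0007  0.0002] ang [ 0.0001 -0.0002  0.0003] w 0.309 Fslot [-0.17 -0.51  0.35]
```

>>> jog_arm([
  {"dp": [0.01,0,0],"angular": [0,0,0],"grip": -0.7},
  {"dp": [0.02,0,0],"angular": [0,0,0],"grip": -0.7},
  {"dp": [0.03,0,0],"angular": [0,0,0],"grip": -0.7},
  {"dp": [0.04,0,0],"angular": [0,0,0],"grip": -0.7},
  {"dp": [0.04,0,0],"angular": [0,0,0],"grip": -0.7},
])

```text
time_s: 8.67
tcp_pos: [0.4999, -0.2495, 0.039]
tool_rot: [0.984, 0.121, 0.129, -0.016]
ft_force: [-0.4, -0.3, 0.2]
width: 0.308
```

```bash
python3 snap.py wrist w12; python3 slot.py -22.5 0.6 3.5; python3 -c "
import cv2
im=cv2.imread('pics/w12.png');cv2.imwrite('pics/w12c.png',cv2.resize(im[0:270,215:425],None,fx=3,fy=2.2,interpolation=cv2.INTER_CUBIC))"
```

```text
t 8.72 slotpos [-24.22   0.71   3.32] dp [ 0.0115  0.0007 -0.0012] ang [-0.0003  0.0002 -0.0001] w 0.313 Fslot [-0.38 -0.91  0.02]
```

View pics/w12c.png

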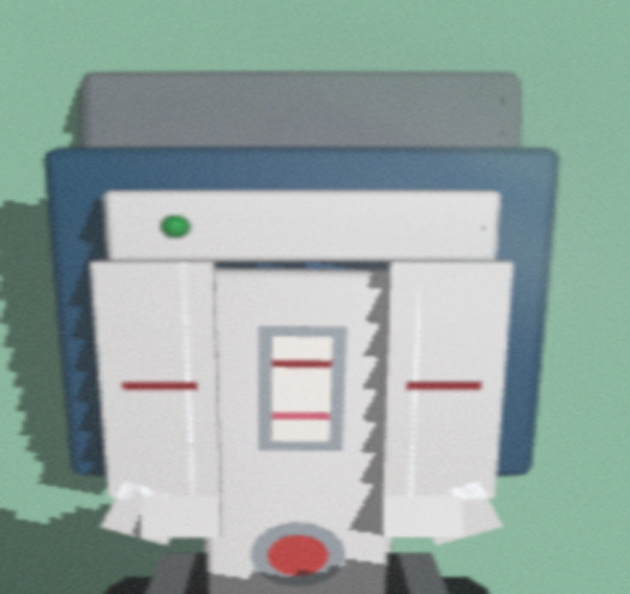

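>>> jog_arm([
  {"dp": [0.004,0,0],"angular": [0,0,0],"grip": -0.7},
  {"dp": [0.008,0,0],"angular": [0,0,0],"grip": -0.7},
  {"dp": [0.011,0,0],"angular": [0,0,0],"grip": -0.7},
  {"dp": [0.013,0,0],"angular": [0,0,0],"grip": -0.7},
  {"dp": [0.013,0,0],"angular": [0,0,0],"grip": -0.7},
])

```text
time_s: 9.13
tcp_pos: [0.5015, -0.249, 0.0394]
tool_rot: [0.984, 0.121, 0.129, -0.016]
ft_force: [-0.6, -1.0, 0.2]
width: 0.309
```

```bash
python3 slot.py -22.5 0.6 3.5
```

```text
t 9.13 slotpos [-22.44   0.71   3.27] dp [-0.0004  0.0008 -0.0015] ang [-0.0003  0.0004 -0.    ] w 0.309 Fslot [-0.7 -0.8  0.4]
```

>>> jog_arm([
  {"dp": [0.003,0,0],"angular": [0,0,0],"grip": -0.7},
  {"dp": [0.006,0,0],"angular": [0,0,0],"grip": -0.7},
  {"dp": [0.009,0,0],"angular": [0,0,0],"grip": -0.7},
  {"dp": [0.01,0,0],"angular": [0,0,0],"grip": -0.7},
  {"dp": [0.01,0,0],"angular": [0,0,0],"grip": -0.7},
])

```text
time_s: 9.55
tcp_pos: [0.5016, -0.2488, 0.0389]
tool_rot: [0.984, 0.121, 0.128, -0.016]
ft_force: [-5.2, -2.5, -1.5]
width: 0.31
```

```bash
python3 snap.py wrist w13; python3 slot.py -22.5 0.6 3.5; python3 -c "
import cv2
im=cv2.imread('pics/w13.png');cv2.imwrite('pics/w13c.png',cv2.resize(im[60:270,215:425],None,fx=3.5,fy=2.8,interpolation=cv2.INTER_CUBIC))"
```

```text
t 9.6 slotpos [-22.32   0.88   2.8 ] dp [-0.0012  0.0018 -0.0047] ang [-0.0007  0.002   0.0002] w 0.312 Fslot [-6.17 -0.94  0.77]
```

View pics/w13c.png

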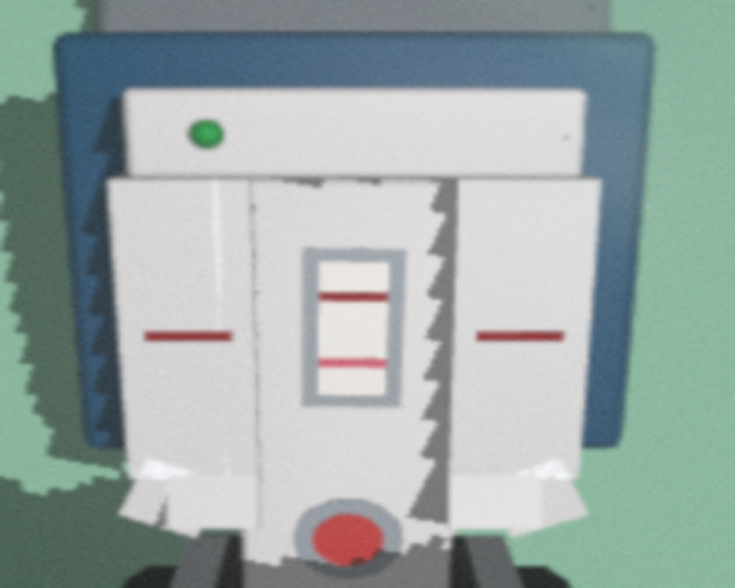

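>>> jog_arm([
  {"dp": [0,0,0],"angular": [0,0,0],"grip": -0.3},
  {"dp": [0,0,0],"angular": [0,0,0],"grip": -0.1},
  {"dp": [0,0,0],"angular": [0,0,0],"grip": 0.1},
  {"dp": [-0.007,0,0],"angular": [0,0,0],"grip": 0.1},
  {"dp": [-0.007,0,0],"angular": [0,0,0],"grip": 0.1},
])

```text
time_s: 10.02
tcp_pos: [0.5024, -0.2489, 0.0398]
tool_rot: [0.984, 0.121, 0.13, -0.016]
ft_force: [-1.0, -0.2, -0.1]
width: 0.547
```

```bash
python3 snap.py wrist w14; python3 slot.py -22.5 0.6 3.5; python3 -c "
import cv2
im=cv2.imread('pics/w14.png');cv2.imwrite('pics/w14c.png',cv2.resize(im[60:300,215:425],None,fx=3.5,fy=2.4,interpolation=cv2.INTER_CUBIC))"
```

```text
t 10.07 slotpos [-21.47   0.66   3.48] dp [-0.0069  0.0004 -0.0001] ang [-0.0001 -0.0002  0.    ] w 0.551 Fslot [-0.3  -1.14 -0.26]
```

View pics/w14c.png

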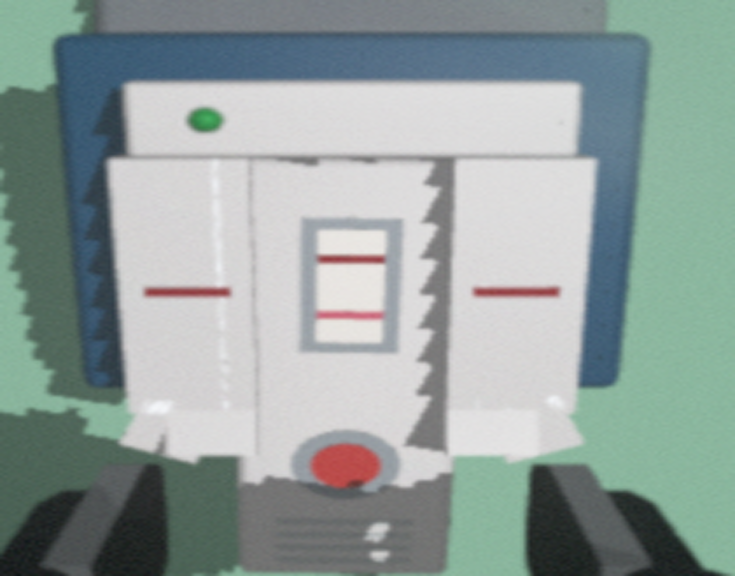

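>>> jog_arm([
  {"dp": [0,0,-0.06],"angular": [0,0,0],"grip": 0.1},
  {"dp": [0,0,-0.25],"angular": [0,0,0],"grip": 0.1},
  {"dp": [0,0,-0.5],"angular": [0,0,0],"grip": 0.4},
  {"dp": [0,0,-0.75],"angular": [0,0,0],"grip": 0.8},
  {"dp": [0,0,-0.9],"angular": [0,0,0],"grip": 1},
])

```text
time_s: 10.48
tcp_pos: [0.4687, -0.2586, 0.1748]
tool_rot: [0.984, 0.121, 0.131, -0.014]
ft_force: [-0.4, -1.6, 0.5]
width: 0.947
```

```bash
python3 snap.py wrist w15; python3 slot.py -22.5 0.6 3.5; python3 go.py .539 .16 .25 .246 0
```

```text
t 10.53 slotpos [-18.35  -2.66 146.79] dp [-0.0336 -0.0319  0.9548] ang [ 0.0067 -0.004   0.0014] w 0.993 Fslot [ 2.25 -1.69  1.75]
t 10.53 pos [ 0.4701 -0.2603  0.179 ] dp [ 1.2139 -2.6038 -0.1862] ang [ 0.007  -0.1707 -0.0007] w 0.993 F [ 2.07 -1.22  2.27]
```

View pics/w15.png

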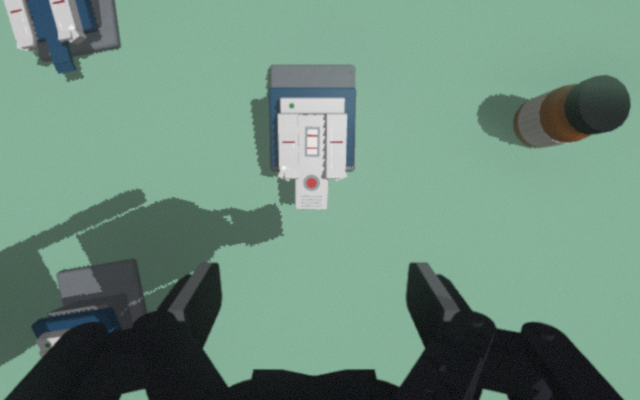

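>>> jog_arm([
  {"dp": [0.1,-0.24,-0.1],"angular": [0.0,-0.05,0],"grip": 1},
  {"dp": [0.2,-0.48,-0.15],"angular": [0.0,-0.1,0],"grip": 1},
  {"dp": [0.3,-0.7,-0.17],"angular": [0.003,-0.15,0],"grip": 1},
  {"dp": [0.4,-0.9,-0.17],"angular": [0.003,-0.17,0],"grip": 1},
  {"dp": [0.45,-1.0,-0.17],"angular": [0.003,-0.17,0],"grip": 1},
])

```text
time_s: 10.95
tcp_pos: [0.4902, -0.0946, 0.214]
tool_rot: [0.992, 0.123, -0.002, -0.002]
ft_force: [-0.3, 0.7, -0.8]
width: 1.001
```

```bash
python3 go.py .535 .16 .22 .246 0
```

```text
t 10.95 pos [ 0.4902 -0.0946  0.214 ] dp [ 0.7053 -1.5723 -0.036 ] ang [-0.0027  0.0023  0.001 ] w 1.001 F [-0.27  0.7  -0.83]
```

>>> jog_arm([
  {"dp": [0.1,-0.24,-0.04],"angular": [0,0,0],"grip": 1},
  {"dp": [0.2,-0.48,-0.06],"angular": [0,0,0],"grip": 1},
  {"dp": [0.3,-0.7,-0.08],"angular": [0,0,0],"grip": 1},
  {"dp": [0.4,-0.9,-0.08],"angular": [0,0,0],"grip": 1},
  {"dp": [0.48,-1.0,-0.08],"angular": [0,0,0],"grip": 1},
])

```text
time_s: 11.37
tcp_pos: [0.5222, 0.0686, 0.2253]
tool_rot: [0.992, 0.123, -0.002, -0.003]
ft_force: [0.1, 0.4, -0.1]
width: 1.001
```

```bash
python3 go.py .535 .16 .22 .246 0
```

```text
t 11.37 pos [0.5222 0.0686 0.2253] dp [ 0.2317 -0.57    0.0379] ang [-0.0037  0.0026  0.0007] w 1.001 F [ 0.05  0.41 -0.11]
```

>>> jog_arm([
  {"dp": [0.05,-0.2,0.0],"angular": [0,0,0],"grip": 1},
  {"dp": [0.1,-0.4,0],"angular": [0,0,0],"grip": 1},
  {"dp": [0.12,-0.5,0],"angular": [0,0,0],"grip": 1},
  {"dp": [0.13,-0.55,0],"angular": [-0.003,0.002,0],"grip": 1},
  {"dp": [0.13,-0.55,0],"angular": [-0.003,0.002,0],"grip": 1},
])

```text
time_s: 11.78
tcp_pos: [0.521, 0.1513, 0.225]
tool_rot: [0.992, 0.123, -0.001, -0.0]
ft_force: [-0.2, -0.6, -1.1]
width: 1.0
```

```bash
python3 snap.py wrist w16; python3 go.py .539 .16 .2 .246 0; python3 snap.py side s16
```

```text
t 11.83 pos [0.5212 0.1502 0.225 ] dp [ 0.1315 -0.0342  0.1662] ang [ 0.0001  0.0014 -0.    ] w 0.997 F [-0.54 -0.54  0.68]
```

View pics/w16.png

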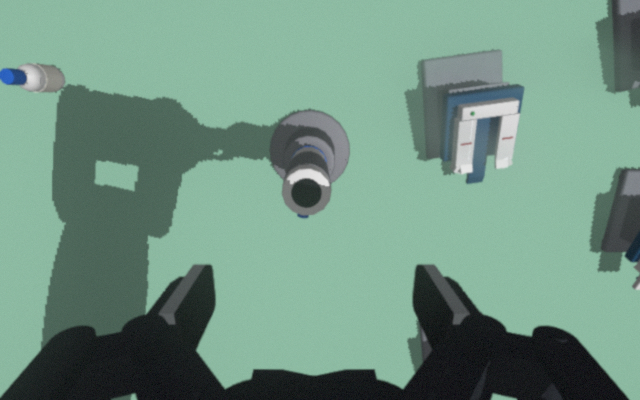

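Run:
```python
from h import *;import json
i=json.load(open("pics/w16.json"));im=cv2.imread("pics/w16.png")
c=im[155:225,265:345];cv2.imwrite("pics/w16c.png",cv2.resize(c,None,fx=8,fy=8,interpolation=cv2.INTER_CUBIC))
print(onz(i,[(306,191)],.172).round(4),onz(i,[(310.5,148)],.012).round(4))
t=camera_info("top") if 0 else None
```

```text
[[0.5428 0.1614 0.172 ]] [[0.5452 0.1608 0.012 ]]
```

View pics/w16c.png

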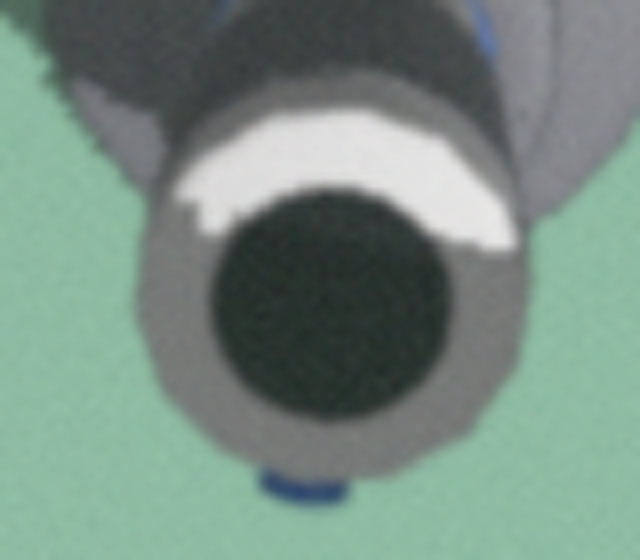

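```bash
python3 go.py .541 .161 .118 .246 0
```

```text
t 11.88 pos [0.5213 0.1496 0.2249] dp [ 0.1476 -0.0423  0.7125] ang [ 0.0001  0.0015 -0.0008] w 1.002 F [ 0.09 -1.15 -0.06]
```

>>> jog_arm([
  {"dp": [0.14,-0.042,0],"angular": [0,0.0015,0],"grip": 1},
  {"dp": [0.147,-0.042,0.1],"angular": [0,0.0015,0],"grip": 1},
  {"dp": [0.147,-0.042,0.2],"angular": [0,0.0015,0],"grip": 1},
  {"dp": [0.147,-0.042,0.3],"angular": [0,0.0015,0],"grip": 1},
  {"dp": [0.147,-0.042,0.3],"angular": [0,0.0015,0],"grip": 1},
])

```text
time_s: 12.3
tcp_pos: [0.5393, 0.1597, 0.1761]
tool_rot: [0.993, 0.121, -0.003, -0.0]
ft_force: [0.2, 0.3, -2.0]
width: 1.004
```

```bash
python3 snap.py wrist w17; python3 go.py .541 .161 .118 .246 0
```

```text
t 12.35 pos [0.5401 0.16   0.1779] dp [ 0.0094 -0.0048  0.3992] ang [-0.0004  0.0027 -0.0021] w 0.999 F [-0.32 -0.34  0.24]
```

View pics/w17.png

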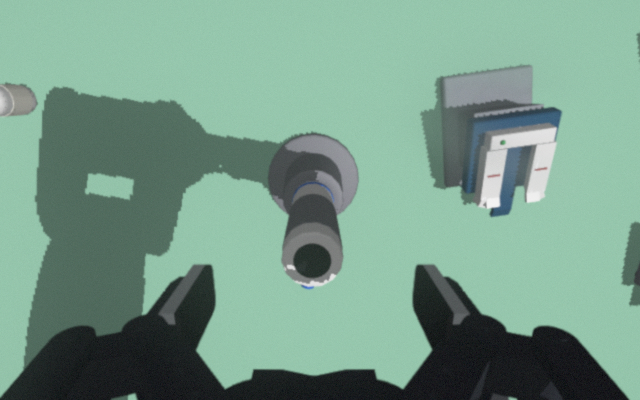

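>>> jog_arm([
  {"dp": [0.011,-0.002,0.08],"angular": [0,0.002,0],"grip": 1},
  {"dp": [0.011,-0.002,0.18],"angular": [0,0.002,0],"grip": 1},
  {"dp": [0.011,-0.002,0.28],"angular": [0,0.002,0],"grip": 1},
  {"dp": [0.011,-0.002,0.37],"angular": [0,0.002,0],"grip": 1},
  {"dp": [0.011,-0.002,0.4],"angular": [0,0.002,0],"grip": 1},
])

```text
time_s: 12.77
tcp_pos: [0.5422, 0.1613, 0.1189]
tool_rot: [0.993, 0.121, 0.001, -0.0]
ft_force: [-0.3, 0.1, -0.1]
width: 0.997
```

>>> jog_arm([
  {"dp": [0,0,0],"angular": [0,0,0],"grip": 0.6},
  {"dp": [0,0,0],"angular": [0,0,0],"grip": 0.2},
  {"dp": [0,0,0],"angular": [0,0,0],"grip": -0.1},
  {"dp": [0,0,0],"angular": [0,0,0],"grip": -0.4},
  {"dp": [0,0,0],"angular": [0,0,0],"grip": -0.6},
], squeeze=40)

```text
time_s: 13.18
tcp_pos: [0.5435, 0.162, 0.1211]
tool_rot: [0.993, 0.122, 0.003, -0.0]
ft_force: [0.0, -0.2, 1.6]
width: 0.338
```

```bash
python3 snap.py wrist w18; python3 go.py .541 .161 .118 .246 0
```

```text
t 13.23 pos [0.5435 0.1621 0.1211] dp [-0.0183  0.0027  0.0208] ang [ 0.0003 -0.0034 -0.0007] w 0.34 F [ 0.45 -0.87  3.29]
```

View pics/w18.png

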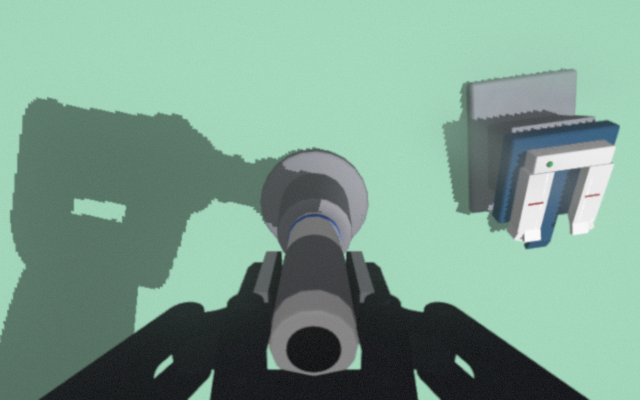

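>>> jog_arm([
  {"dp": [0,0,-0.03],"angular": [0,0,0],"grip": -0.6},
  {"dp": [0,0,-0.12],"angular": [0,0,0],"grip": -0.6},
  {"dp": [0,0,-0.25],"angular": [0,0,0],"grip": -0.6},
  {"dp": [0,0,-0.4],"angular": [0,0,0],"grip": -0.6},
  {"dp": [0,0,-0.55],"angular": [0,0,0],"grip": -0.6},
])

```text
time_s: 13.65
tcp_pos: [0.5417, 0.1621, 0.2025]
tool_rot: [0.993, 0.122, 0.001, -0.001]
ft_force: [0.1, -0.7, -0.8]
width: 0.342
```

>>> jog_arm([
  {"dp": [0,0,-0.1],"angular": [0,0,0],"grip": -0.6},
  {"dp": [0,0,-0.2],"angular": [0,0,0],"grip": -0.6},
  {"dp": [0,0,-0.25],"angular": [0,0,0],"grip": -0.6},
  {"dp": [0,0,-0.25],"angular": [0,0,0],"grip": -0.6},
  {"dp": [0,0,-0.25],"angular": [0,0,0],"grip": -0.6},
])

```text
time_s: 14.07
tcp_pos: [0.5421, 0.1621, 0.2395]
tool_rot: [0.993, 0.122, 0.001, -0.0]
ft_force: [0.8, -0.1, -1.9]
width: 0.34
```

```bash
python3 snap.py wrist w19; python3 go.py .541 .161 .118 .246 0; python3 snap.py side s19; python3 -c "
import cv2
im=cv2.imread('pics/s19.png');cv2.imwrite('pics/s19c.png',cv2.resize(im[90:290,210:410],None,fx=3,fy=3,interpolation=cv2.INTER_CUBIC))"
```

```text
t 14.12 pos [0.5417 0.162  0.2385] dp [-0.0068  0.006   0.8035] ang [-0.0005 -0.0007 -0.0009] w 0.344 F [-0.29  0.06 -1.73]
```

View pics/w19.png

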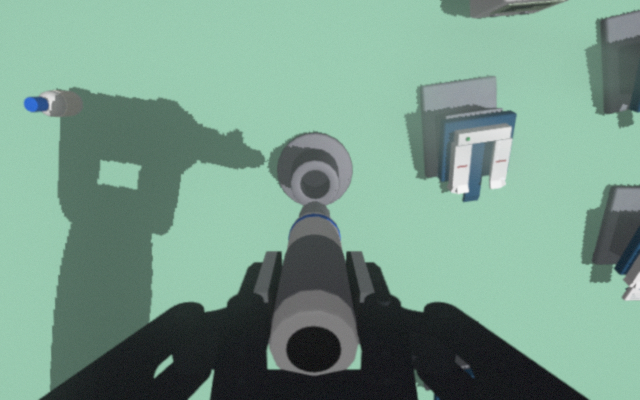

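View pics/s19c.png

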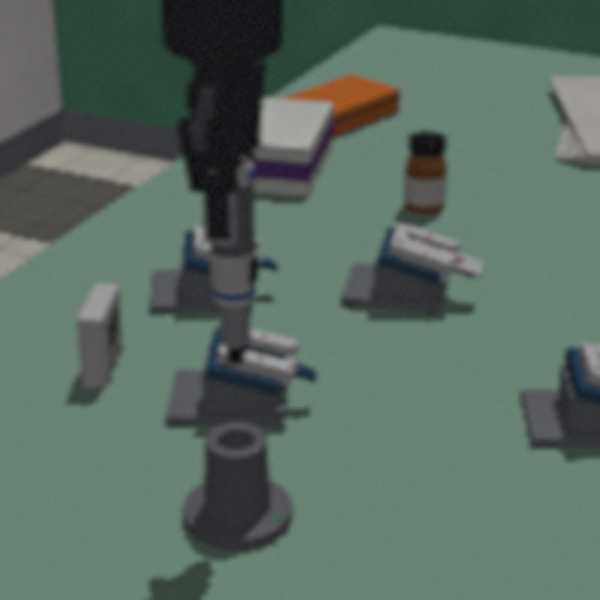

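Run:
```python
from h import *;import json
VT=np.load("VT.npy")
for n in("w17","w18","w19"):
    im=cv2.imread(f"pics/{n}.png");
    y0,y1=(225,300) if n=="w17" else (310,385)
    g=im[y0:y1,262:366];m=(g.max(2)<52).astype(np.uint8)
    m=cv2.morphologyEx(m,cv2.MORPH_OPEN,np.ones((5,5)))
    k,l,st,ce=cv2.connectedComponentsWithStats(m)
    for j in range(1,k):
        if st[j][4]>150: print(n,st[j],ce[j]+[262,y0])
im=cv2.imread("pics/w19.png");cv2.imwrite("pics/w19c.png",cv2.resize(im[120:385,255:375],None,fx=4,fy=2.2,interpolation=cv2.INTER_CUBIC))
i=json.load(open("pics/w19.json"));i['view']=VT.tolist()
for zz in(-.0509,-.0489): print((onz(i,[(314,348.5)],zz)*1000).round(1))
# expected px of axis pts
for x in(-3,-1.5,0,1.5): print(x,proj(i,[[x/1e3,0,-.0509],[x/1e3+.0,0,.0491],[x/1e3+.015,0,.0491],[x/1e3+.011,0,.083]]).round(1).tolist())
```

```text
w17 [ 40  21  15  20 184] [310.18478261 254.76630435]
w18 [   0    0  104   75 2096] [313.55772901 361.02910305]
w18 [  25   17   53   45 1872] [313.18696581 348.90598291]
w19 [   0    0  104   75 2123] [313.54309939 360.95713613]
w19 [  25   17   53   45 1883] [313.11789697 348.8401487 ]
[[ -0.7   0.1 -50.9]]
[[ -2.4   0.1 -48.9]]
-3 [[313.7, 354.4], [313.7, 235.3], [313.7, 211.5], [313.7, 201.2]]
-1.5 [[313.7, 350.6], [313.7, 233.0], [313.7, 209.1], [313.7, 199.1]]
0 [[313.7, 346.8], [313.7, 230.6], [313.7, 206.7], [313.7, 197.0]]
1.5 [[313.7, 343.0], [313.7, 228.3], [313.7, 204.2], [313.7, 194.9]]
```

View pics/w19c.png

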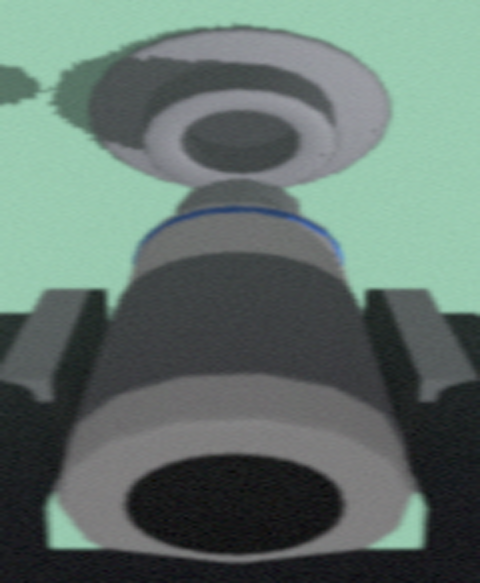

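Run:
```python
from h import *;import json
from go import tool
s=json.load(open("pics/s19.json"))
T=tool(.246);p=np.array([.5418,.162,.2387])
for x in(0,-.003):
    P=[p+T.apply([x,0,z]) for z in(.0491,.083,.0991)]
    print(x,((proj(s,P)-[210,90])*3).round(1).tolist())
im=cv2.imread("pics/s19.png");cv2.imwrite("pics/s19d.png",cv2.resize(im[150:220,260:320],None,fx=9,fy=8,interpolation=cv2.INTER_CUBIC))
```

```text
0 [[229.3, 296.5], [230.5, 339.4], [231.1, 359.2]]
-0.003 [[233.6, 296.9], [234.7, 339.8], [235.2, 359.6]]
```

View pics/s19d.png

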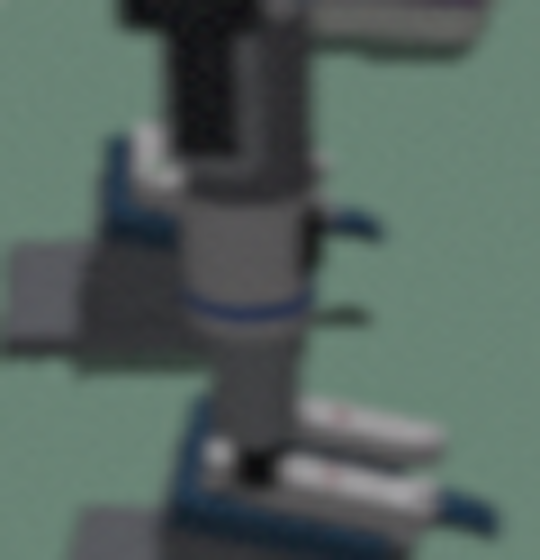

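Run:
```python
from h import *;import json
i=json.load(open("pics/w19.json"));i['view']=np.load("VT.npy").tolist()
f=lambda c,r:(255+c/4,120+r/2.2)
print((onz(i,[f(237,420),f(237,560),f(65,490),f(412,490)],-.0509)*1000).round(1).tolist())
print((onz(i,[f(237,455),f(237,553),f(127,503),f(345,503)],-.0509)*1000).round(1).tolist())
print("barrel end",(onz(i,[f(240,207)],.0491)*1000).round(1),"grey/dark step",(onz(i,[f(240,252)],.035)*1000).round(1),"sleeve end",(onz(i,[f(240,180)],.0831)*1000).round(1))
print("sleeve sides",(onz(i,[f(178,205),f(300,205)],.083)*1000).round(1).tolist())
```

```text
[[13.5, 0.2, -50.9], [-11.3, 0.2, -50.9], [1.6, -13.5, -50.9], [1.6, 14.1, -50.9]]
[[7.7, 0.2, -50.9], [-9.9, 0.2, -50.9], [-0.7, -8.6, -50.9], [-0.7, 8.8, -50.9]]
barrel end [[10.4  0.8 49.1]] grey/dark step [[ 3.3  0.7 35. ]] sleeve end [[ 7.6  0.9 83.1]]
sleeve sides [[-0.6, -9.8, 83.0], [-0.6, 11.3, 83.0]]
```

```bash
python3 - <<'E'
s=open("slot.py").read()
s=s.replace("tool(YAW,np.radians(15)))","tool(YAW,np.radians(15))*R.from_euler('y',float(sys.argv[4]) if len(sys.argv)>4 else 0))")
open("slot.py","w").write(s)
E
python3 slot.py 23.2 .7 130 .027; python3 -c "
from slot import *
print(world(23.2,.7,130))"
```

```text
t 14.17 slotpos [162.41 389.88 159.49] dp [-0.8474  2.5943  0.4278] ang [-0.0006  0.1836  0.0003] w 0.342 Fslot [-0.31 -0.51 -2.51]
[ 0.51242674 -0.24633544  0.17357496]
```

>>> jog_arm([
  {"dp": [-0.05,0.15,0],"angular": [0,0,0],"grip": -0.6},
  {"dp": [-0.12,0.36,0],"angular": [0,0,0],"grip": -0.6},
  {"dp": [-0.2,0.6,0],"angular": [0,0,0],"grip": -0.6},
  {"dp": [-0.26,0.8,0],"angular": [0,0.02,0],"grip": -0.6},
  {"dp": [-0.32,0.98,0],"angular": [0,0.05,0],"grip": -0.6},
])

```text
time_s: 14.58
tcp_pos: [0.531, 0.0063, 0.238]
tool_rot: [0.992, 0.122, 0.04, -0.005]
ft_force: [0.1, -0.4, -1.4]
width: 0.341
```

```bash
python3 slot.py 23.2 .7 150 .027
```

```text
t 14.58 slotpos [116.19 241.33 171.73] dp [-0.5847  1.6041  0.2525] ang [-0.0006  0.1323  0.0003] w 0.341 Fslot [-0.33 -0.38 -1.33]
```

>>> jog_arm([
  {"dp": [-0.08,0.24,0],"angular": [0,0.03,0],"grip": -0.6},
  {"dp": [-0.16,0.46,0],"angular": [0,0.06,0],"grip": -0.6},
  {"dp": [-0.25,0.68,0],"angular": [0,0.09,0],"grip": -0.6},
  {"dp": [-0.32,0.88,0],"angular": [0,0.12,0],"grip": -0.6},
  {"dp": [-0.38,0.98,0.04],"angular": [0,0.13,0],"grip": -0.6},
])

```text
time_s: 15.0
tcp_pos: [0.5114, -0.1517, 0.2284]
tool_rot: [0.982, 0.119, 0.142, -0.017]
ft_force: [1.2, -0.4, -0.9]
width: 0.34
```

```bash
python3 slot.py 23.2 .7 135 .027
```

```text
t 15.0 slotpos [ 58.52  92.78 177.32] dp [-0.2412  0.6139  0.2771] ang [ 0.0011  0.001  -0.0014] w 0.34 Fslot [ 0.79 -0.69 -1.12]
```

>>> jog_arm([
  {"dp": [-0.06,0.2,0],"angular": [0,0,0],"grip": -0.6},
  {"dp": [-0.14,0.4,0.0],"angular": [0,0,0],"grip": -0.6},
  {"dp": [-0.2,0.52,0.05],"angular": [0,0,0],"grip": -0.6},
  {"dp": [-0.23,0.59,0.15],"angular": [0,0,0],"grip": -0.6},
  {"dp": [-0.24,0.6,0.2],"angular": [0,0,0],"grip": -0.6},
])

```text
time_s: 15.42
tcp_pos: [0.5074, -0.2434, 0.1867]
tool_rot: [0.983, 0.119, 0.14, -0.019]
ft_force: [-0.8, 0.4, -2.0]
width: 0.338
```

>>> jog_arm([
  {"dp": [0,0,0.03],"angular": [0,0,0],"grip": -0.6},
  {"dp": [0,0,0.06],"angular": [0,0,0],"grip": -0.6},
  {"dp": [0,0,0.07],"angular": [0,0,0],"grip": -0.6},
  {"dp": [0,0,0.07],"angular": [0,0,0],"grip": -0.6},
  {"dp": [0,0,0.07],"angular": [0,0,0],"grip": -0.6},
])

```text
time_s: 15.83
tcp_pos: [0.5121, -0.2407, 0.1804]
tool_rot: [0.982, 0.121, 0.142, -0.017]
ft_force: [0.3, -0.6, -0.8]
width: 0.339
```

```bash
python3 slot.py 23.2 .7 125 .027; python3 snap.py wrist w20; python3 snap.py side s20;  python3 slot.py 23.2 .7 125 .027; python3 -c "
import cv2
im=cv2.imread('pics/s20.png');cv2.imwrite('pics/s20c.png',cv2.resize(im[110:220,300:400],None,fx=7,fy=5.4,interpolation=cv2.INTER_CUBIC))"
```

```text
t 15.83 slotpos [ 25.94   6.27 136.31] dp [-0.0202  0.0371  0.0749] ang [-0.0002  0.0015  0.0012] w 0.339 Fslot [-0.04 -0.63 -0.78]
t 15.93 slotpos [ 25.94   5.86 136.62] dp [-0.0203  0.0343  0.077 ] ang [0.0002 0.0013 0.001 ] w 0.344 Fslot [-0.35 -0.21 -0.5 ]
```

View pics/w20.png

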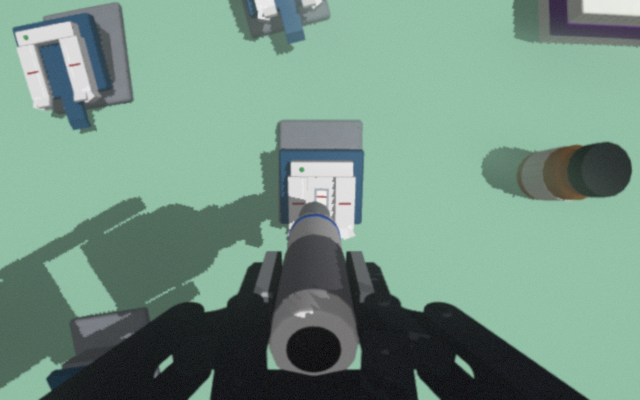

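View pics/s20c.png

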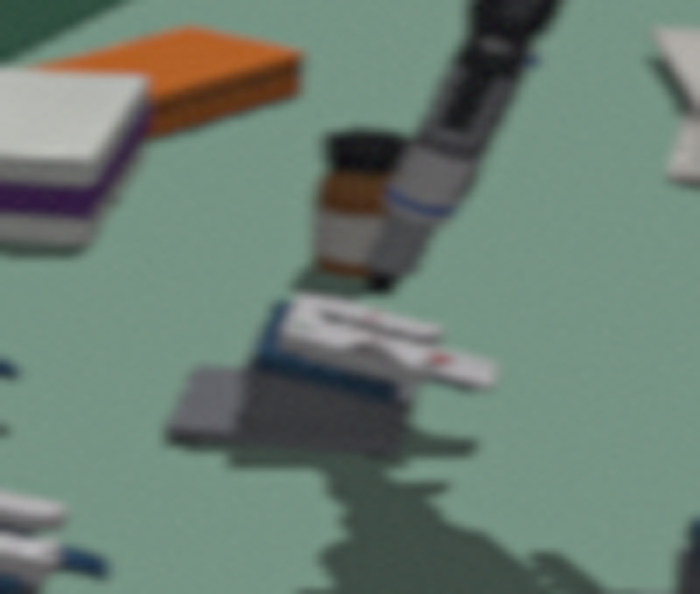

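Correct laterally and settle, staying ~15 mm above.

>>> jog_arm([
  {"dp": [-0.018,0.034,0.03],"angular": [0,0.0013,0.001],"grip": -0.6},
  {"dp": [-0.018,0.034,0.06],"angular": [0,0.0013,0.001],"grip": -0.6},
  {"dp": [-0.018,0.034,0.08],"angular": [0,0.0013,0.001],"grip": -0.6},
  {"dp": [-0.018,0.034,0.08],"angular": [0,0.0013,0.001],"grip": -0.6},
  {"dp": [-0.018,0.034,0.08],"angular": [0,0.0013,0.001],"grip": -0.6},
])

```text
time_s: 16.35
tcp_pos: [0.5134, -0.246, 0.1669]
tool_rot: [0.982, 0.12, 0.142, -0.018]
ft_force: [0.1, 0.3, -0.8]
width: 0.341
```

>>> jog_arm([
  {"dp": [0,0,0],"angular": [0,0,0],"grip": -0.6},
  {"dp": [0,0,0],"angular": [0,0,0],"grip": -0.6},
  {"dp": [0,0,0],"angular": [0,0,0],"grip": -0.6},
  {"dp": [0,0,0],"angular": [0,0,0],"grip": -0.6},
  {"dp": [0,0,0],"angular": [0,0,0],"grip": -0.6},
])

```text
time_s: 16.77
tcp_pos: [0.5137, -0.2461, 0.1676]
tool_rot: [0.982, 0.12, 0.142, -0.018]
ft_force: [0.4, 0.1, -0.5]
width: 0.339
```

```bash
python3 slot.py 23.2 .7 112 .027; python3 snap.py wrist w21; python3 snap.py side s21;  python3 slot.py 23.2 .7 112 .027
python3 - <<'E'
from h import *;import json
im=cv2.imread('pics/s21.png');cv2.imwrite('pics/s21c.png',cv2.resize(im[140:190,330:385],None,fx=14,fy=12,interpolation=cv2.INTER_CUBIC))
im=cv2.imread('pics/w21.png');cv2.imwrite('pics/w21c.png',cv2.resize(im[110:260,260:380],None,fx=5,fy=4,interpolation=cv2.INTER_CUBIC))
from slot import *
from cell import r
s=r.read_state();i=json.load(open("pics/s21.json"))
TR=R.from_quat(s['tool_rot'])
P=[s['tcp_pos']+TR.apply(v) for v in ([-.0037,.0006,.0991],[-.0033,.0006,.083],[-.0023,.0006,.0491])]
print("pen pred",((proj(i,P)-[330,140])*[14,12]).round(0).tolist())
print("slot pts",[ (n,((proj(i,[world(*v)])-[330,140])*[14,12]).round(0).tolist()) for n,v in dict(win=(22,0,6),tickL=(22,18.8,11),tickR=(22,-18.8,11),well=(-12,0,6),railLfront=(0,15,11)).items()])
E
```

```text
t 16.77 slotpos [ 22.89   0.59 123.95] dp [-0.     -0.0007  0.0797] ang [-0.0003  0.0005 -0.0007] w 0.339 Fslot [ 0.3  -0.05 -0.57]
t 16.87 slotpos [ 22.89   0.59 123.92] dp [-0.     -0.0007  0.0795] ang [-0.0003  0.0005 -0.0007] w 0.342 Fslot [-0.59 -0.69 -1.68]
pen pred [[333.0, 323.0], [357.0, 266.0], [408.0, 144.0]]
slot pts [('win', [[305.0, 388.0]]), ('tickL', [[302.0, 404.0]]), ('tickR', [[323.0, 339.0]]), ('well', [[458.0, 433.0]]), ('railLfront', [[404.0, 426.0]])]
```

View pics/s21c.png

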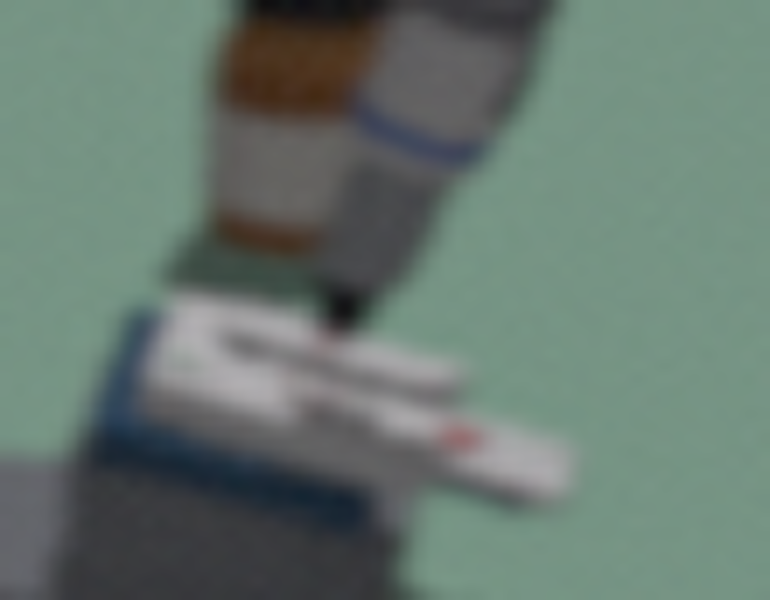

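View pics/w21c.png

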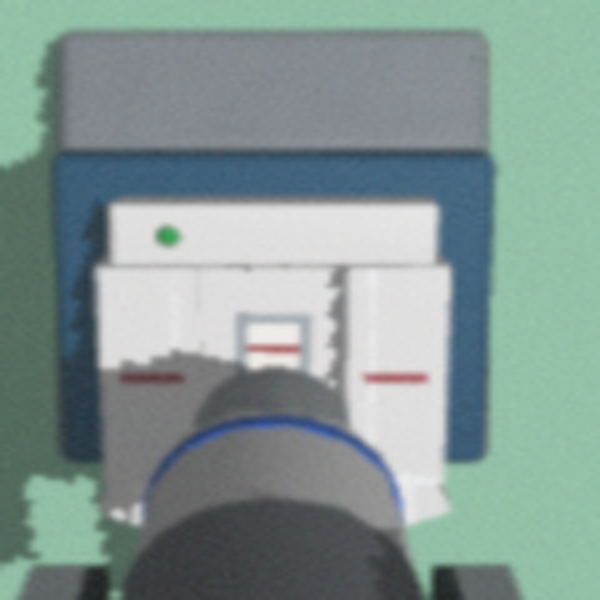

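```bash
python3 slot.py 23.6 .2 109 .027
```

```text
t 16.87 slotpos [ 22.89   0.59 123.92] dp [0.0021 0.0026 0.0996] ang [-0.0003  0.0005 -0.0007] w 0.342 Fslot [-0.59 -0.69 -1.68]
```

>>> jog_arm([
  {"dp": [0.002,0.0026,0.03],"angular": [0,0,0],"grip": -0.6},
  {"dp": [0.002,0.0026,0.06],"angular": [0,0,0],"grip": -0.6},
  {"dp": [0.002,0.0026,0.09],"angular": [0,0,0],"grip": -0.6},
  {"dp": [0.002,0.0026,0.1],"angular": [0,0,0],"grip": -0.6},
  {"dp": [0.002,0.0026,0.1],"angular": [0,0,0],"grip": -0.6},
])

```text
time_s: 17.28
tcp_pos: [0.5178, -0.245, 0.1521]
tool_rot: [0.982, 0.12, 0.142, -0.019]
ft_force: [-0.6, 0.2, -1.0]
width: 0.34
```

```bash
cat > favg.py <<'E'
from slot import *;from cell import camera
import sys
N=int(sys.argv[1]);A=(R.from_euler('z',YAW)*R.from_euler('y',-np.radians(15)))
F=[];P=[]
for k in range(N):
    s=r.read_state();F.append(A.inv().apply(s['ft_force']));P.append(A.inv().apply(s['tcp_pos']-M)*1000);im=camera("side")
F=np.array(F);P=np.array(P);print("t",s['time_s'],"F",F.mean(0).round(2),"sd",F.std(0).round(2),"P first",P[0].round(2),"last",P[-1].round(2))
h=N//2;print("halves",F[:h].mean(0).round(2),F[h:].mean(0).round(2))
E
python3 favg.py 24; python3 slot.py 23.6 .2 105.2 .027
```

```text
t 18.4333 F [-0.31 -0.17 -1.05] sd [0.53 0.57 0.48] P first [ 23.03   0.73 107.83] last [ 23.52   0.22 108.85]
halves [-0.38 -0.04 -1.02] [-0.23 -0.3  -1.08]
t 18.48 slotpos [ 23.55   0.23 108.86] dp [-0.0003  0.0002  0.0244] ang [-0.0003  0.0005 -0.0007] w 0.34 Fslot [ 0.16  0.1  -1.17]
```

>>> jog_arm([
  {"dp": [0,0,0.007],"angular": [0,0,0],"grip": -0.6},
  {"dp": [0,0,0.014],"angular": [0,0,0],"grip": -0.6},
  {"dp": [0,0,0.021],"angular": [0,0,0],"grip": -0.6},
  {"dp": [0,0,0.028],"angular": [0,0,0],"grip": -0.6},
  {"dp": [0,0,0.035],"angular": [0,0,0],"grip": -0.6},
])

```text
time_s: 18.9
tcp_pos: [0.5197, -0.245, 0.1483]
tool_rot: [0.982, 0.12, 0.142, -0.018]
ft_force: [-0.8, 0.2, 0.4]
width: 0.34
```

```bash
python3 favg.py 16
```

```text
t 19.65 F [-0.64  0.56  0.47] sd [0.35 0.55 0.64] P first [ 23.73   0.22 103.66] last [ 23.69   0.21 103.62]
halves [-0.68  0.6   0.69] [-0.61  0.52  0.24]
```

>>> jog_arm([
  {"dp": [0,0,0.004],"angular": [0,0,0],"grip": -0.6},
  {"dp": [0,0,0.008],"angular": [0,0,0],"grip": -0.6},
  {"dp": [0,0,0.012],"angular": [0,0,0],"grip": -0.6},
  {"dp": [0,0,0.015],"angular": [0,0,0],"grip": -0.6},
  {"dp": [0,0,0.015],"angular": [0,0,0],"grip": -0.6},
])

```text
time_s: 20.12
tcp_pos: [0.5203, -0.2449, 0.1461]
tool_rot: [0.982, 0.12, 0.142, -0.018]
ft_force: [-1.3, 0.7, 1.3]
width: 0.34
```

```bash
python3 favg.py 50; python3 slot.py 23.6 .2 101.3 .027; python3 snap.py wrist w22; python3 snap.py side s22
python3 - <<'E'
from h import *;import json
im=cv2.imread('pics/s22.png');cv2.imwrite('pics/s22c.png',cv2.resize(im[140:190,330:385],None,fx=14,fy=12,interpolation=cv2.INTER_CUBIC))
im=cv2.imread('pics/w22.png');cv2.imwrite('pics/w22c.png',cv2.resize(im[110:260,260:380],None,fx=5,fy=4,interpolation=cv2.INTER_CUBIC))
E
```

```text
t 22.5667 F [-0.41  0.53  1.38] sd [0.53 0.51 0.47] P first [ 23.78   0.19 101.36] last [ 23.73   0.21 101.36]
halves [-0.51  0.57  1.38] [-0.32  0.49  1.37]
t 22.62 slotpos [ 23.75   0.19 101.39] dp [-0.001  -0.      0.0006] ang [-0.0003  0.0005 -0.0007] w 0.341 Fslot [0.47 0.33 1.68]
```

View pics/s22c.png

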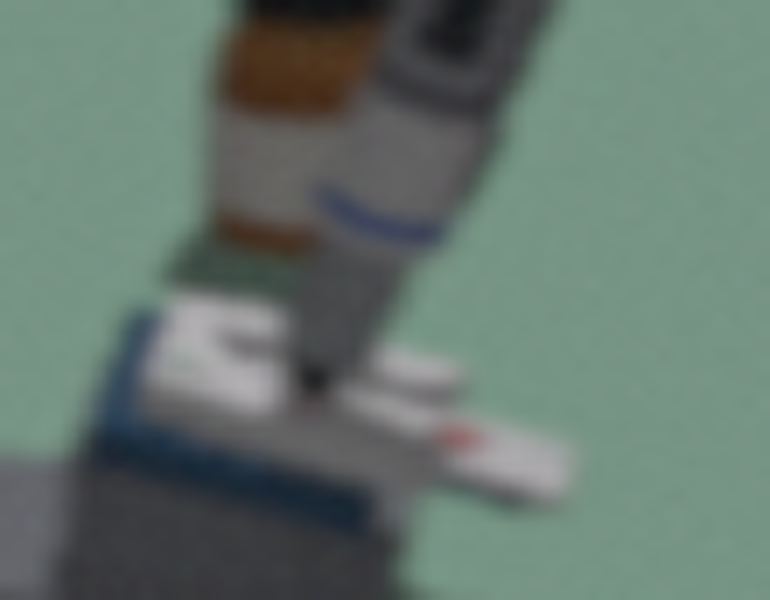

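View pics/w22c.png

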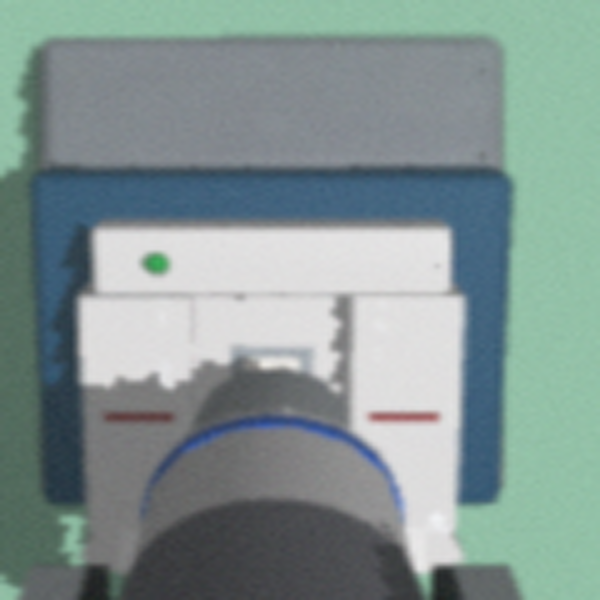

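```bash
python3 -c "
from cell import sign_off,r
print(sign_off()); s=r.read_state(); print(s['time_s'],s['width'],s['ft_force'])"
```

```text
the job is handed in; nothing more can be done
None
the job is handed in; nothing more can be done
```

I've handed the job in: the cassette is home in the slot of the farthest-right stand and released, and the arm is holding the reader pen on its result window. It took about 22.7 s of the 67 s allowed.

**Cassette:** It went in window end first and window up until it met the stop at about 6 N. After I let go and backed off, the wrist view showed the window middle level with the red ticks.

**Pen push:** The push settled at 2.4 N above the no-contact reading, which puts the nose about 4 mm in. The drop in height from the predicted contact point also gives about 4 mm.

**Pen position:**
- **Sideways:** the pen's sleeve is centred between the ticks to within about 0.2 mm.
- **Along the slot:** the side view put the tip about 1 mm toward the mouth from the window's middle. The wrist camera didn't show this, and it can't see the nose directly. The gap is within measuring error, so I left it.
- **Square to the face:** the pen sat about 1.6° off in the grip, so I tilted the tool to correct it. I couldn't measure how square it is afterwards any more finely.

**Bystanders:** The arm never went near the timer or either bottle. I didn't take a final measurement of where they stand.

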